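# Hold the banding wheel's collar on the spindle flat

## Robot

A 6-joint arm with a two-finger parallel gripper is mounted at the origin on the work surface. World frame = base frame: x ahead of the robot, y to its left, z up, the work surface at z = 0. Lengths are in m, angles in degrees, forces in N, time in s.
With the tool pointing down it reaches from about 0.3 to 0.825 m from the base axis. Payload 5.4 kg.
Tool frame: the origin (TCP) lies midway between the tips of the shut fingers; the grasp point (between the pads) lies 19 mm behind it (env.hold_point_z is the distance from the TCP to the grasp point, in m); z points along the fingers, y is the direction in which the jaws open and shut (so a half turn about z gives the same grasp; the last joint's range is limited). The gripper opens to 92 mm and grips with 3 to 60 N. Pads are 20 mm wide; open, the fingers measure 128 mm over their backs; the gripper's body (75 mm by 189 mm) begins 69 mm behind the grasp point.
Start: joints at [-79.59, 9.076, 91.501, -0, 79.423, -12.038], TCP at [0.22, -0.531, 0.183] pointing down, gripper open.
Joint ranges: [-166.64, 166.64], [-54.1, 131.32], [10.49, 154.53], [-73.88, 253.88], [9.74, 151.15], [-171.62, 171.62]. Speed limits (degrees/s): [147.25, 147.25, 180, 180, 180, 180].

## Interface

Orientations are given as a 3x3 rotation matrix whose columns are the frame's x, y, z axes.
In Python, from station import status, eyes, job, env gives the robot as it stands. The module is installed in compiled form; this text tells all that it offers.
- The arm moves only by the tool drive_tool, never from a script. Its argument "series" is one flat list of numbers, 7 for each row, row after row: the shift along the tool's x, y, z in units of 15 cm (1.0 is 15 cm), then the turn, a rotation vector about the tool's x, y, z in units of 60 degrees (1.0 is 60 degrees), then the opening, from 0 (shut) to 1 (fully open). A call has 1 to 8 rows; each row is the pose to reach, as a shift and turn from the pose commanded when the call began, along the tool's axes at that moment; what a row does not reach only later rows make up. A row lasts 1/12 s, in which the tool goes at most 41.7 mm and 7.16 degrees, less where a joint would pass 70% of its speed; a pose out of reach is approached as far as the arm can. A call with a number of a shift or a turn outside -1 to 1 is refused whole. A call with a gripper value outside its range is refused whole. The fingers move at their own pace and stop on an object; the grip force is fixed at half the most. Time passes only in rows, so rows that repeat a pose let the fingers close. It gives the time, the measured TCP pose, the force and the opening at its end, in the units of the state.
- status.get_obs(): the state, without advancing time (a new reading comes with each control period).
- eyes.capture(name): name is "scene" or "top"; returns a dict with "frame" (400x640x3 uint8, red, green, blue), "fx", "fy", "cx", "cy" (pixels), "xyz" and "attitude" of the camera in the world. Camera axes: x right, y down, z forward; pixel columns grow to the right and rows downward; lengths in m; the calibration is good to about 2 mm. A picture is of the moment at which its call begins. There is no depth.
- job.sign_off(): hands the job in, once; it reports no verdict.
The state is a dict: "t": time; "joint_pos": joint angles; "qvel": joint speeds; "tau": joint torques, N m; "tcp_pos": TCP position; "tool_rot": TCP orientation; "force": force on the tool from outside, world axes, zero at the start; "moment": the same for the moment, N m; "finger_gap": finger opening in m.
Only numpy, scipy, OpenCV 4.12 (cv2) and the standard library are available. Lean on these libraries where they do the work, as an engineer would, in place of code of your own. Each camera call takes 0.05 s, during which the arm holds its last target.

## Task

The head is off the banding wheel and its shaft collar must go back on: slide the collar with the set screw (not the plain ring) down over the spindle and turn it until you feel the screw drop onto the flat. Then turn the spindle by the collar until the screw stands straight over the tongue of the foot, and keep holding the collar there, level with the middle of the flat and not let down onto the housing, so that a colleague can tighten the screw; finish while still gripping it. Leave everything else on the bench where it is.

Things in the scene. Friction and masses are not known exactly. Their poses are not given: they have to be found in the camera images.
- collar_mid (a point): Centre, half-way up, of the shaft collar: a steel ring 44 mm in outside diameter, 36 mm tall, bore 29.2 mm, about 0.25 kg, standing upright on the bench, with a dark set screw through one side. z is the ring's axis (up), x points to the screw. Grip it across the sides without the screw.
- collar_screw (a point): Outer end of the collar's set screw, 30 mm from the ring's axis, half-way up the ring. The head, 11 mm thick, stands 8 mm out of the ring; inside, the tip (9 mm wide, 8 mm tall, flat-ended) stands into the bore to 10.3 mm from the axis. Axes as the collar's.
- wheel: Banding wheel without its head, fixed to the bench: a dark round iron foot 160 mm across, 18 mm high, with one tongue (24 mm wide, 14 mm high, bolt near its end) reaching 135 mm from the centre; in the middle a grey bearing housing, 56 mm across, top 60 mm above the bench, from which the steel spindle rises. Origin: underside of the foot, on the spindle's axis; z up, x along the tongue.
- spindle_step (a point): On the spindle's axis at its step, 135 mm above the bench, foot's axes. Below it the spindle is 26 mm thick (edge chamfered 1 mm) with one flat 8.3 mm from the axis, all the way down to the housing; above it a 15 mm round pilot goes up to 165 mm. The collar passes the pilot at any angle, then sleeves onto the 26 mm part until the screw tip stands on the step (ring centre 139 mm up).
- flat_mid (a point): On the spindle's axis, level with the middle of the flat, 105 mm above the bench: where the ring's centre belongs at the end. Foot's axes, so it does not tell which way the flat faces: at the start 55 to 115 degrees anticlockwise (seen from above) from the tongue, to be felt or seen. Let go, the ring falls onto the housing (ring centre at 78 mm).
- spindle_top (a point): Top end of the spindle, 165 mm above the bench, foot's axes. The spindle turns endlessly against about 0.1 N m of friction: it stays put while the collar is turned on the step with a light push (5 N). With the screw within about 20 degrees of the flat's direction the collar goes down past the step; the spindle then turns with it, with up to 35 degrees of play.
- spacer: Bystander: a plain steel ring 44 mm across and 36 mm tall without any screw, same size as the collar, standing on the bench; not needed. Origin: centre of its underside
- rib: Bystander: a flat wooden potter's rib, 90 x 40 x 6 mm, lying on the bench. Origin: centre of its underside
- hexkey: Bystander: a dark steel L-shaped hex key, 80 mm long arm and 26 mm short arm, 8 mm thick, lying on the bench. Origin: middle of the long arm, at bench level
- head: Bystander: the wheel's own head, a flat aluminium disc 200 mm across and 20 mm high lying on the bench. Origin: centre of its underside
- bowl: Bystander: a white ceramic bowl, 140 mm across, 60 mm tall. Origin: centre of its underside
- pot: Bystander: a small terracotta pot, 80 mm across, 75 mm tall. Origin: centre of its underside
- tooljar: Bystander: a terracotta jar 72 mm across and 100 mm tall with sticks and tools standing up in it to 160 mm. Origin: centre of its underside
- mould: Bystander: a two-part white plaster mould, 85 x 85 x 66 mm. Origin: centre of its underside
Things that resemble listed ones, but are neither listed nor needed, are in the scene too. Leave any red look-alike of the part that bears collar_mid alone. Leave any purple look-alike of the wheel alone.

How it is judged (in metres and radians):
On the way, in this order (a step that is already met when the one before it is completed fails the run):
1. the collar with the screw is lifted off the bench (height (world z) of collar_mid above 0.1 m).
2. the collar is on the spindle with its screw down past the step, on the flat (x of collar_mid in the frame of wheel between -0.004 and 0.004 m and y of collar_mid in the frame of wheel between -0.004 and 0.004 m and angle between collar_mid's own z axis and vertical below 0.1 rad and z of collar_mid in the frame of wheel below 0.122 m), for 0.2 s.
At the end, for the whole second after the job is handed in: The collar is on the spindle with its screw on the flat, upright within 6 degrees, its centre within 10 mm of the height of the middle of the flat (95 to 115 mm above the bench), the screw over the tongue within 14 degrees, at rest and still gripped by the fingers (over 2 N) (x of collar_mid in the frame of wheel between -0.004 and 0.004 m and y of collar_mid in the frame of wheel between -0.004 and 0.004 m and angle between collar_mid's own z axis and vertical below 0.1 rad and z of collar_mid in the frame of wheel between 0.095 and 0.115 m and x of collar_screw in the frame of wheel above 0.02 m and y of collar_screw in the frame of wheel between -0.0075 and 0.0075 m and linear speed of collar below 0.02 m/s and contact force between the fingers and collar above 2 N); the arm keeps its last pose, push and grip.
It fails at once if a bystander is moved by more than 30 mm (distance of any of spacer, rib, hexkey, head, bowl, pot, tooljar, mould from where it was at the start of the episode above 0.03 m).
It also fails if it takes over 64 s, if anything falls off the work surface, if the arm or the gripper's body presses on something with over 40 N, if the wrist force passes 120 N, or if a joint passes its speed limit or range.

## Working session

There is one attempt and no reset: what is moved stays moved. The work goes in short steps, Python scripts to look and compute and a tool call to move; the robot and the scene stay as the last step left them, time stands still between calls to the robot, and variables do not carry over. Pictures are saved under pics/ and viewed, and the job is handed in when it is done.

Besides the shell and the picture viewer there is one more tool, called after ">>>" as name(argument=value, ...) on one line, values as JSON. drive_tool: Moves the arm, as the interface text tells. Shifts and turns lie within -1 to 1; 1 stands for 15 cm of shift or 60 degrees of turn. Its arguments: {"type":"object","properties":{"series":{"type":"array","items":{"type":"number"}}},"required":["series"]}

```bash
mkdir -p pics
python3 - <<'E'
from station import status, eyes, job, env
import cv2,numpy as np
print(status.get_obs()); print(env.hold_point_z)
for n in("scene","top"):
    c=eyes.capture(n); cv2.imwrite(f"pics/{n}0.png",c["frame"][:,:,::-1]); np.savez(f"{n}0.npz",**c)
    print(n,{k:v for k,v in c.items() if k!="frame"})
E
```

```text
{'t': 0.0, 'joint_pos': array([-7.95886143e+01,  9.11118556e+00,  9.15712998e+01, -1.42898850e-03,
        7.94223934e+01, -1.20386617e+01]), 'qvel': array([-0.02679054, -0.01605299,  0.03502293, -0.08495738,  0.07399398,
       -0.04228551]), 'tau': array([-4.91808441e-05, -3.85582066e+01, -3.22100401e+01,  6.98883017e-02,
        3.79869388e-02, -1.67843068e-04]), 'tcp_pos': array([ 0.21941966, -0.530758  ,  0.18204097]), 'tool_rot': array([[ 9.24211126e-01,  3.81881748e-01, -3.54907422e-04],
       [ 3.81881745e-01, -9.24209450e-01,  1.79591102e-03],
       [ 3.57816845e-04, -1.79533361e-03, -9.99998324e-01]]), 'force': array([-0.29311943,  0.22590822,  0.35804003]), 'moment': array([0.00834812, 0.02920348, 0.02339111]), 'finger_gap': 0.09185477739231386}
0.0187
scene {'fx': 404.94233448540626, 'fy': 404.94233448540626, 'cx': 317.87772080470177, 'cy': 200.33522329511266, 'xyz': array([ 1.06217463, -0.57792227,  0.9606735 ]), 'attitude': array([[ 0.72067055,  0.51534342, -0.46374036],
       [ 0.69322956, -0.52778637,  0.49078949],
       [ 0.0081693 , -0.67517606, -0.73761139]])}
top {'fx': 461.5856326229657, 'fy': 461.5856326229657, 'cx': 311.6496683619522, 'cy': 195.80263674733982, 'xyz': array([ 0.40846472, -0.01693778,  1.5021409 ]), 'attitude': array([[ 0.02392153, -0.99625023,  0.08314587],
       [-0.99970778, -0.02354892,  0.00545937],
       [-0.0034809 , -0.08325217, -0.99652243]])}
```

```bash
ls .
```

```text
pics
scene0.npz
top0.npz
```

View pics/scene0.png

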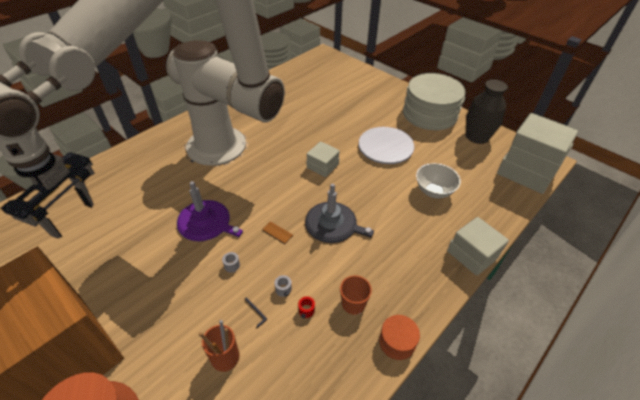

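View pics/top0.png

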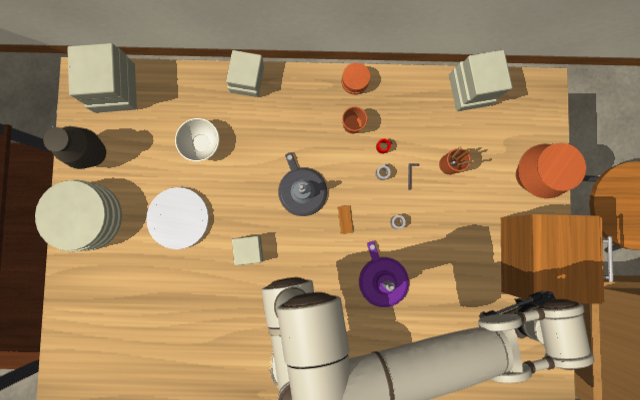

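Run:
```python
import cv2,numpy as np
t=np.load("top0.npz")["frame"][:,:,::-1]; s=np.load("scene0.npz")["frame"][:,:,::-1]
R=lambda im,x,y,w,h,k:cv2.resize(im[y:y+h,x:x+w],(w*k,h*k),interpolation=cv2.INTER_CUBIC)
a=np.hstack([R(t,365,130,50,30+75-5,6)[:300],R(t,365,195,50,50,6)])
b=np.hstack([R(s,210,235,50,50,6),R(s,262,265,50,50,6)])
cv2.imwrite("pics/rings.png",np.vstack([a[:300],b]))
cv2.imwrite("pics/wheel.png",np.hstack([R(t,265,145,66,75,6),R(s,300,180,66,75,6)]))
```

```text
(no output)
```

View pics/rings.png

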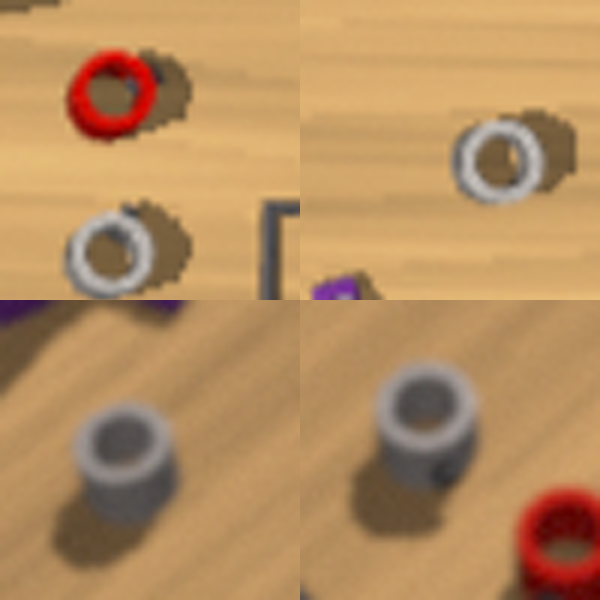

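View pics/wheel.png

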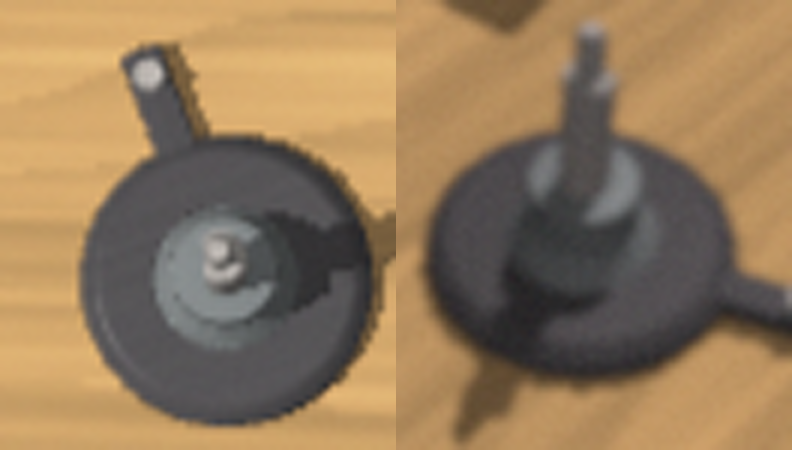

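```bash
cat > h.py <<'E'
import numpy as np,cv2
def load(f):
    d=np.load(f); return {k:d[k] for k in d}
def proj(c,P):
    P=np.atleast_2d(P); q=(P-c["xyz"])@c["attitude"]
    return np.c_[c["fx"]*q[:,0]/q[:,2]+c["cx"],c["fy"]*q[:,1]/q[:,2]+c["cy"]]
def back(c,u,v,z):
    d=c["attitude"]@np.array([(u-c["cx"])/c["fx"],(v-c["cy"])/c["fy"],1]); return c["xyz"]+d*(z-c["xyz"][2])/d[2]
def circ(x,y,z,r):
    a=np.linspace(0,2*np.pi,60); return np.c_[x+r*np.cos(a),y+r*np.sin(a),0*a+z]
def crop(c,x,y,w,h,k,curves):
    im=cv2.resize(np.ascontiguousarray(c["frame"][y:y+h,x:x+w,::-1]),(w*k,h*k),interpolation=cv2.INTER_CUBIC)
    for P,col in curves:
        p=((proj(c,P)+.5-[x,y])*k*16).astype(np.int32)
        cv2.polylines(im,[p.reshape(-1,1,2)],False,col,1,cv2.LINE_AA,4)
    return im
E
python3 - <<'E'
from h import *
t=load("top0.npz");s=load("scene0.npz")
print("ring top", back(t,383.7-.5,172.2-.5,.036), back(s,262+427/6-.5,265+407/6-.5,.036))
print("spacer", back(t,365+200/6-.5,195+160/6-.5,.036), back(s,210+124/6-.5,235+445/6-.5,.036))
# wheel: foot circle outline, bolt
print("bolt top", back(t,265+148/6-.5,145+73/6-.5,.018), "pilot top",back(t,265+218/6-.5,145+247/6-.5,.165), back(s,300+(592-396)/6-.5,180+30/6-.5,.165))
print("foot top", back(t,265+230/6-.5,145+280/6-.5,.018))
E
```

```text
ring top [ 0.61356953 -0.235926    0.036     ] [ 0.80194891 -0.24561716  0.036     ]
spacer [ 0.45657065 -0.28403054  0.036     ] [ 0.57775719 -0.37747049  0.036     ]
bolt top [0.65817134 0.06729846 0.018     ] pilot top [0.54890171 0.02259063 0.165     ] [0.54905558 0.02185446 0.165     ]
foot top [0.54664223 0.02001655 0.018     ]
```

Run:
```python
from h import *
t=load("top0.npz");s=load("scene0.npz")
print("ring top", back(t,383.7-.5,172.2-.5,.036), back(s,262+127/6-.5,265+107/6-.5,.036))
print("spacer", back(t,365+200/6-.5,195+160/6-.5,.036), back(s,210+124/6-.5,235+145/6-.5,.036))
G=(0,255,0);B=(255,0,0);Y=(0,255,255)
x,y=.6125,-.2365
A=np.radians(-35)
def ring(x,y,A):
    L=[(circ(x,y,.036,.022),G),(circ(x,y,.036,.0146),G),(circ(x,y,0,.022),Y)]
    L.append((np.array([[x,y,.018],[x+.03*np.cos(A),y+.03*np.sin(A),.018]]),(0,0,255)));return L
L=ring(x,y,A)
cv2.imwrite("pics/ov1.png",np.hstack([crop(t,369,152,36,36,10,L),crop(s,266,270,36,36,10,L)]))
x,y=.549,.022; T=np.arctan2(.0673-y,.6582-x);print(np.degrees(T))
d=np.array([np.cos(T),np.sin(T),0]);n=np.array([-d[1],d[0],0]);o=np.array([x,y,0])
L=[(circ(x,y,.018,.08),G),(circ(x,y,.06,.028),G),(circ(x,y,.165,.0075),G),(circ(x,y,.135,.013),G),(circ(x,y,.135,.0075),Y),
 (np.array([o+.06*d+.012*n,o+.135*d+.012*n,o+.135*d-.012*n,o+.06*d-.012*n])+[0,0,.014],G)]
cv2.imwrite("pics/ov2.png",np.hstack([crop(t,270,148,66,75,6,L),crop(s,300,175,76,75,6,L)]))
```

```text
ring top [ 0.61356953 -0.235926    0.036     ] [ 0.61618405 -0.2359275   0.036     ]
spacer [ 0.45657065 -0.28403054  0.036     ] [ 0.45916012 -0.28547114  0.036     ]
22.530392790413543
```

View pics/ov1.png

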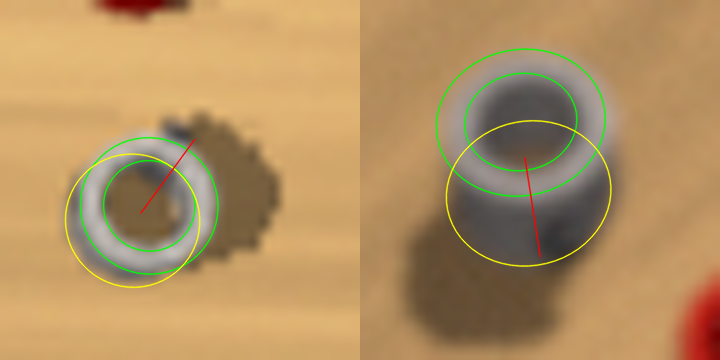

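View pics/ov2.png

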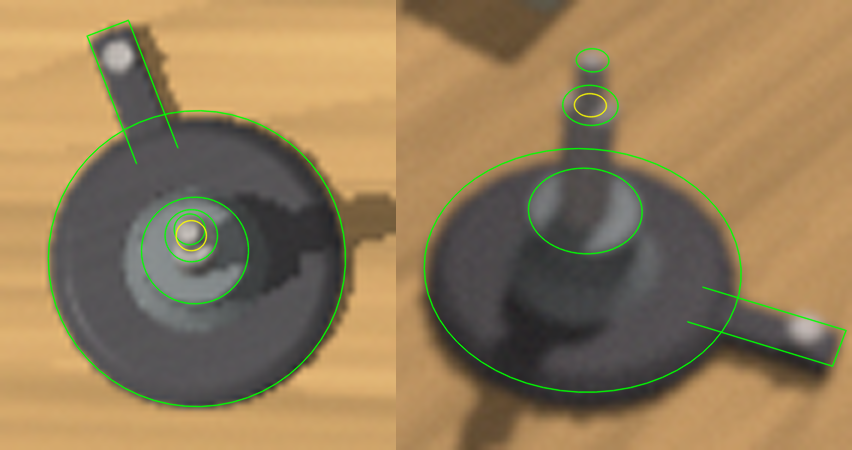

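Run:
```python
from h import *
t=load("top0.npz");s=load("scene0.npz")
G=(0,255,0);Y=(0,255,255)
p=back(t,369+17.8-.5,152+12.8-.5,.02); q=back(s,266+(560-360)/10-.5,270+24.0-.5,.018)
for x,y,r in((.6136,-.2357,p),(.6162,-.2359,q)):print(r,np.degrees(np.arctan2(r[1]-y,r[0]-x)),np.hypot(r[0]-x,r[1]-y))
out=[]
for c,x,y,cr in((t,.6136,-.2357,(369,152)),(s,.6162,-.2359,(266,270))):
  for A in (-20,-27,-35):
    a=np.radians(A);d=np.array([np.cos(a),np.sin(a),0]);n=np.array([-d[1],d[0],0]);u=np.array([0,0,1.]);o=np.array([x,y,.018])
    th=np.linspace(0,6.283,30)[:,None]
    L=[(circ(x,y,.036,.022),G),(circ(x,y,.036,.0146),G)]
    for rr in(.022,.030): L.append((o+rr*d+.0055*(np.cos(th)*n+np.sin(th)*u),(0,0,255)))
    out.append(crop(c,*cr,36,36,7,L))
cv2.imwrite("pics/ov3.png",np.vstack([np.hstack(out[:3]),np.hstack(out[3:])]))
```

```text
[ 0.64019966 -0.24808164  0.02      ] -24.961079121764154 0.029340192900579088
[ 0.6372573  -0.24674879  0.018     ] -27.257662479649294 0.023687680174408237
```

View pics/ov3.png

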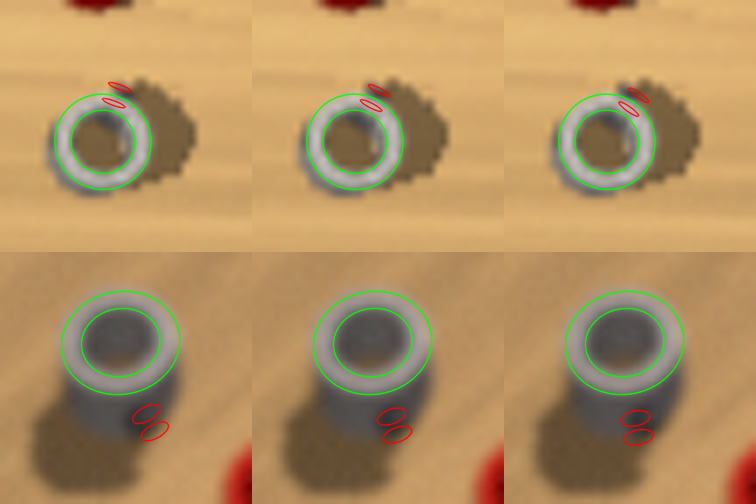

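>>> drive_tool(series=[0.8, -0.2, 0, 0, 0, 0, 1, 0.8, -0.2, 0, 0, 0, 0, 1, 0.8, -0.2, 0, 0, 0, 0, 1, 0.8, -0.2, 0, 0, 0, 0, 1])

```text
t: 0.43
tcp_pos: [0.3236, -0.4534, 0.1825]
tool_rot: [[0.922, 0.387, 0.002], [0.387, -0.922, 0.003], [0.003, -0.002, -1.0]]
force: [-0.2, 1.4, 0.1]
finger_gap: 0.0921
```

>>> drive_tool(series=[0.8, -0.2, 0, 0, 0, 0, 1, 0.8, -0.2, 0, 0, 0, 0, 1, 0.8, -0.2, 0, 0, 0, 0, 1, 0.8, -0.2, 0, 0, 0, 0, 1])

```text
t: 0.77
tcp_pos: [0.4226, -0.3799, 0.1826]
tool_rot: [[0.922, 0.388, 0.002], [0.388, -0.922, 0.002], [0.003, -0.002, -1.0]]
force: [0.4, 0.7, 0.1]
finger_gap: 0.0919
```

>>> drive_tool(series=[0.8, -0.2, 0, 0, 0, 0, 1, 0.8, -0.2, 0, 0, 0, 0, 1, 0.8, -0.2, 0, 0, 0, 0, 1, 0.8, -0.2, 0, 0, 0, 0, 1])

```text
t: 1.1
tcp_pos: [0.5218, -0.3065, 0.1825]
tool_rot: [[0.922, 0.387, 0.002], [0.387, -0.922, 0.002], [0.002, -0.001, -1.0]]
force: [-0.8, -0.7, -0.2]
finger_gap: 0.0919
```

>>> drive_tool(series=[0.78, -0.21, 0, 0, 0, 0.76, 0.75, 0.78, -0.21, 0, 0, 0, 0.76, 0.75, 0.78, -0.21, 0, 0, 0, 0.76, 0.75, 0.78, -0.21, 0, 0, 0, 0.76, 0.75, 0.78, -0.21, 0, 0, 0, 0.76, 0.75, 0.78, -0.21, 0, 0, 0, 0.76, 0.75, 0.78, -0.21, 0, 0, 0, 0.76, 0.75, 0.78, -0.21, 0, 0, 0, 0.76, 0.75])

```text
t: 1.77
tcp_pos: [0.6134, -0.2377, 0.1824]
tool_rot: [[0.919, -0.395, -0.001], [-0.395, -0.919, 0.0], [-0.001, 0.0, -1.0]]
force: [-0.0, 0.2, 0.6]
finger_gap: 0.069
```

```bash
cat >> h.py <<'E'
def togo(o,xyz,psi=None):
    R=o["tool_rot"]; d=R.T@(np.array(xyz)-o["tcp_pos"]); p=np.degrees(np.arctan2(R[1,0],R[0,0]))
    print("t",round(o["t"],2),"tcp",o["tcp_pos"].round(4),"psi",p.round(2),"tilt",R[2,:2].round(4),"gap",round(o["finger_gap"],4),"F",o["force"].round(2),"M",o["moment"].round(3))
    print("j",o["joint_pos"].round(1)); print("units",(d/.15).round(4), None if psi is None else round(-(psi-p)/60,4))
E
python3 - <<'E'
from h import *
from station import status,eyes
o=status.get_obs(); togo(o,[.6145,-.2358,.004],-23)
c=eyes.capture("scene");np.savez("scene1.npz",**c)
c2=eyes.capture("top");np.savez("top1.npz",**c2)
cv2.imwrite("pics/s1.png",np.hstack([crop(c,220,190,120,120,3,[]),crop(c2,330,110,120,120,3,[])]))
E
```

```text
t 1.77 tcp [ 0.6134 -0.2377  0.1824] psi -23.24 tilt [-0.0011  0.0002] gap 0.069 F [-0.01  0.24  0.58] M [ 0.079  0.023 -0.013]
j [-31.7  21.3  76.9  -0.   81.9  81.6]
units [ 0.0032 -0.0151  1.1892] -0.0041
```

View pics/s1.png

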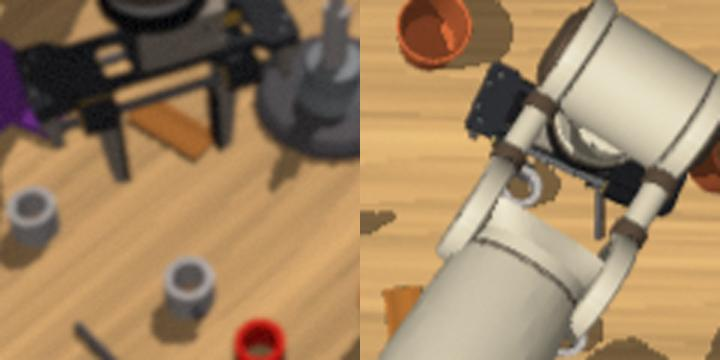

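Run:
```python
from h import *
c=load("scene1.npz");c2=load("top1.npz")
R=lambda a:a
import numpy as np
p=np.array([.6134,-.2377,.1824]);y=np.array([-.395,-.919,0])
for d in(c,c2):
  print(proj(d,[p,p+.0345*y,p-.0345*y,p+[0,0,.088]]).round(1))
L=[(np.array([p+.0345*y,p-.0345*y]),(0,255,0)),(np.array([p+[0,0,.088],p]),(0,0,255))]
cv2.imwrite("pics/s1.png",np.hstack([crop(c,220,190,120,120,3,L),crop(c2,330,110,120,120,3,L)]))
```

```text
[[277.8 249.2]
 [263.7 253.9]
 [291.6 244.7]
 [275.2 225.6]]
[[391.5 164.9]
 [402.4 169.8]
 [380.5 160. ]
 [397.  160. ]]
```

View pics/s1.png

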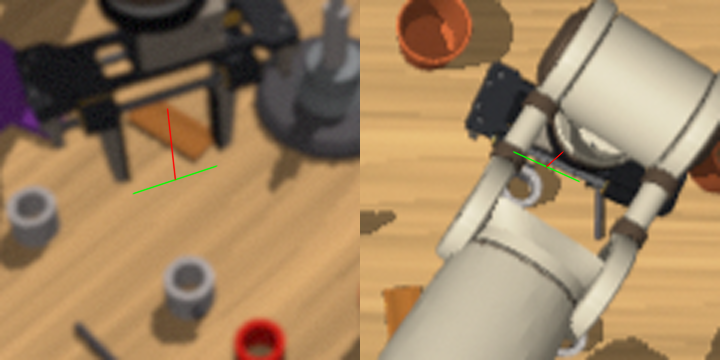

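>>> drive_tool(series=[0.003, -0.015, 0.7, 0, 0, 0, 0.75, 0.003, -0.015, 0.7, 0, 0, 0, 0.75, 0.003, -0.015, 0.7, 0, 0, 0, 0.75, 0.003, -0.015, 0.7, 0, 0, 0, 0.75])

```text
t: 2.2
tcp_pos: [0.6105, -0.2328, 0.0707]
tool_rot: [[0.92, -0.392, -0.011], [-0.392, -0.92, 0.007], [-0.013, -0.002, -1.0]]
force: [-0.0, -0.2, -0.9]
finger_gap: 0.0687
```

Run:
```python
from h import *
from station import status,eyes
o=status.get_obs(); togo(o,[.6145,-.2358,.004],-23)
c=eyes.capture("scene");np.savez("scene2.npz",**c)
p=o["tcp_pos"];y=o["tool_rot"][:,1]
L=[(np.array([p+.0345*y,p-.0345*y]),(0,255,0)),(np.array([p+[0,0,.088],p]),(0,0,255))]
cv2.imwrite("pics/s2.png",crop(c,230,220,100,90,7,L))
```

```text
t 2.2 tcp [ 0.6105 -0.2328  0.0707] psi -23.08 tilt [-0.0126 -0.0017] gap 0.0687 F [-0.01 -0.17 -0.89] M [ 0.07   0.036 -0.011]
j [-31.4  26.7  82.8  -0.   71.2  81.6]
units [0.038  0.0089 0.4443] -0.0013
```

View pics/s2.png

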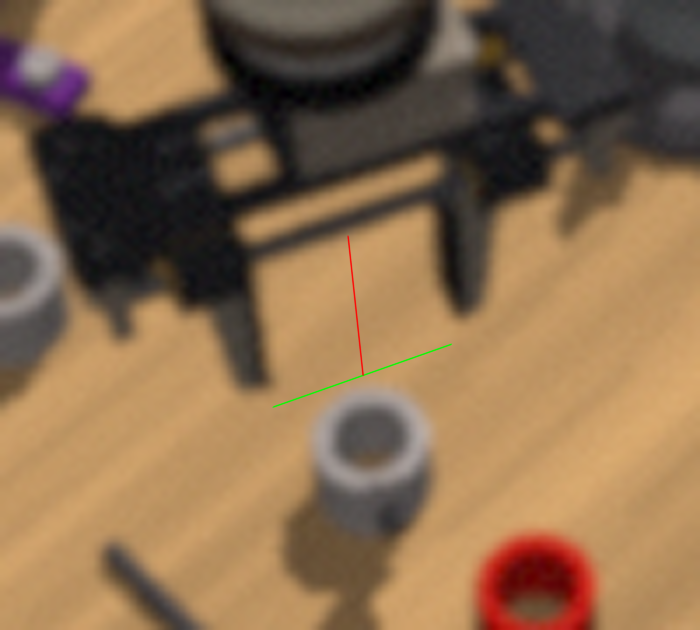

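>>> drive_tool(series=[0, 0, 0, 0, 0, 0, 0.75, 0, 0, 0, 0, 0, 0, 0.75])

```text
t: 2.42
tcp_pos: [0.6171, -0.2365, 0.0812]
tool_rot: [[0.92, -0.393, 0.004], [-0.393, -0.92, -0.003], [0.005, 0.001, -1.0]]
force: [-0.6, -0.4, 0.7]
finger_gap: 0.069
```

Run:
```python
from h import *
from station import status,eyes
o=status.get_obs(); togo(o,[.6145,-.2358,.004],-23)
```

```text
t 2.42 tcp [ 0.6171 -0.2365  0.0812] psi -23.13 tilt [0.0051 0.0008] gap 0.069 F [-0.62 -0.43  0.68] M [ 0.063 -0.029  0.031]
j [-31.4  26.2  82.1  -0.   71.3  81.7]
units [-0.0204  0.0024  0.5145] -0.0022
```

>>> drive_tool(series=[0, 0, 0, 0, 0, 0, 0.75, 0, 0, 0, 0, 0, 0, 0.75, 0, 0, 0, 0, 0, 0, 0.75, 0, 0, 0, 0, 0, 0, 0.75])

```text
t: 2.75
tcp_pos: [0.6157, -0.2353, 0.0789]
tool_rot: [[0.92, -0.393, 0.001], [-0.393, -0.92, -0.001], [0.001, 0.0, -1.0]]
force: [0.3, -0.3, 0.9]
finger_gap: 0.069
```

Run:
```python
from h import *
from station import status,eyes
o=status.get_obs(); togo(o,[.6145,-.2358,.004],-23)
```

```text
t 2.75 tcp [ 0.6157 -0.2353  0.0789] psi -23.14 tilt [0.0013 0.0002] gap 0.069 F [ 0.28 -0.25  0.94] M [ 0.015 -0.01  -0.048]
j [-31.4  26.3  82.3  -0.   71.3  81.7]
units [-0.0069  0.0058  0.4991] -0.0024
```

>>> drive_tool(series=[-0.005, 0, 0.06, 0, 0, 0, 0.75, -0.005, 0, 0.15, 0, 0, 0, 0.75, -0.005, 0, 0.24, 0, 0, 0, 0.75, -0.005, 0, 0.33, 0, 0, 0, 0.75, -0.005, 0, 0.4, 0, 0, 0, 0.75, -0.005, 0, 0.45, 0, 0, 0, 0.75, -0.005, 0, 0.48, 0, 0, 0, 0.75, -0.005, 0, 0.485, 0, 0, 0, 0.75])

```text
t: 3.42
tcp_pos: [0.6139, -0.2344, 0.0038]
tool_rot: [[0.919, -0.393, -0.002], [-0.393, -0.919, 0.001], [-0.002, -0.0, -1.0]]
force: [1.5, -0.6, -0.8]
finger_gap: 0.0691
```

>>> drive_tool(series=[0, 0, 0, 0, 0, 0, 0.75, 0, 0, 0, 0, 0, 0, 0.75, 0, 0, 0, 0, 0, 0, 0.75])

```text
t: 3.67
tcp_pos: [0.6153, -0.2352, 0.0062]
tool_rot: [[0.919, -0.393, 0.001], [-0.393, -0.919, -0.001], [0.002, 0.0, -1.0]]
force: [0.5, -0.0, 0.5]
finger_gap: 0.0687
```

Run:
```python
from h import *
from station import status,eyes
o=status.get_obs(); togo(o,[.6145,-.2358,.004],-23)
c=eyes.capture("scene")
p=o["tcp_pos"];y=o["tool_rot"][:,1]
L=[(np.array([p+.0345*y,p-.0345*y]),(0,255,0)),(np.array([p+[0,0,.088],p]),(0,0,255))]
cv2.imwrite("pics/s3.png",crop(c,230,220,100,90,7,L))
```

```text
t 3.67 tcp [ 0.6153 -0.2352  0.0062] psi -23.15 tilt [0.0017 0.0003] gap 0.0687 F [ 0.52 -0.03  0.51] M [0.028 0.015 0.01 ]
j [-31.4  31.2  84.4  -0.   64.2  81.7]
units [-0.0034  0.0058  0.0149] -0.0025
```

View pics/s3.png

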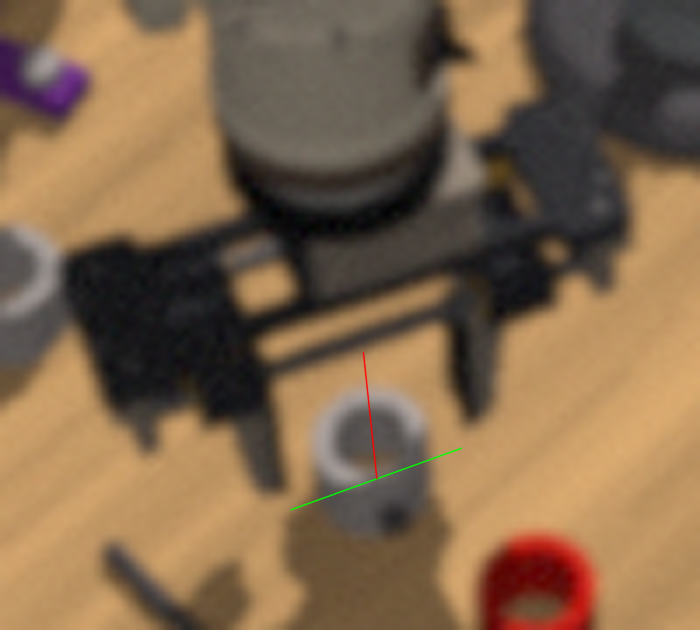

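>>> drive_tool(series=[0, 0, 0.01, 0, 0, 0, 0.6, 0, 0, 0.01, 0, 0, 0, 0.5, 0, 0, 0.01, 0, 0, 0, 0.4, 0, 0, 0.01, 0, 0, 0, 0.3, 0, 0, 0.01, 0, 0, 0, 0.2, 0, 0, 0.01, 0, 0, 0, 0.1, 0, 0, 0.01, 0, 0, 0, 0, 0, 0, 0.01, 0, 0, 0, 0])

```text
t: 4.38
tcp_pos: [0.6155, -0.2353, 0.0048]
tool_rot: [[0.919, -0.393, 0.002], [-0.393, -0.919, -0.001], [0.002, 0.0, -1.0]]
force: [-0.4, 0.0, 5.3]
finger_gap: 0.0177
```

Run:
```python
from h import *
from station import status,eyes
o=status.get_obs(); togo(o,[.6145,-.2358,.1],-23)
c=eyes.capture("scene")
p=o["tcp_pos"];y=o["tool_rot"][:,1]
L=[(np.array([p+.022*y,p-.022*y]),(0,255,0)),(np.array([p+[0,0,.088],p]),(0,0,255))]
cv2.imwrite("pics/s4.png",crop(c,230,220,100,90,7,L))
```

```text
t 4.38 tcp [ 0.6155 -0.2353  0.0048] psi -23.15 tilt [0.0021 0.0002] gap 0.0177 F [-0.39  0.02  5.25] M [ 0.117 -0.035 -0.064]
j [-31.4  31.3  84.5   0.   64.1  81.7]
units [-0.0034  0.0061 -0.6346] -0.0025
```

View pics/s4.png

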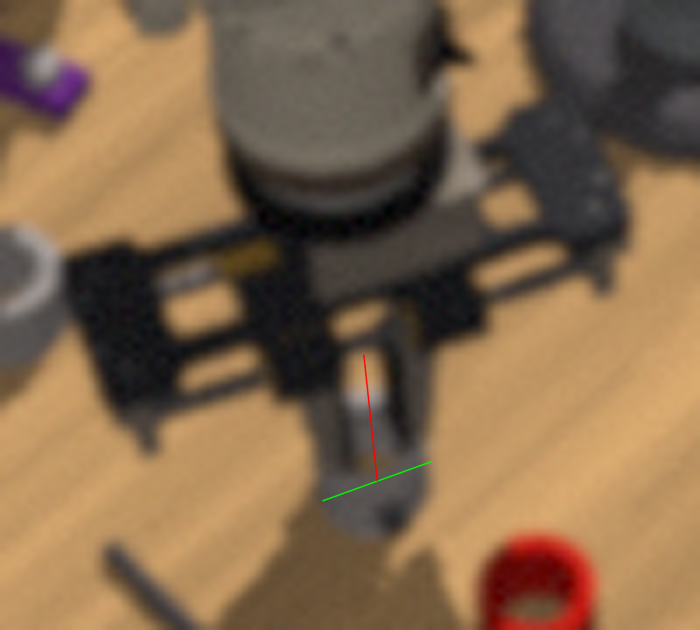

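Run:
```python
from h import *
from station import status,eyes
o=status.get_obs(); togo(o,[.6145,-.2358,.1],-23)
c=eyes.capture("scene");c2=eyes.capture("top");np.savez("top3.npz",**c2);np.savez("scene3.npz",**c)
p=o["tcp_pos"];y=o["tool_rot"][:,1]
cv2.imwrite("pics/s5.png",np.hstack([crop(c,258,255,50,50,8,[]),crop(c2,360,150,50,50,8,[])]))
```

```text
t 4.43 tcp [ 0.6155 -0.2353  0.0047] psi -23.15 tilt [0.0021 0.0004] gap 0.0136 F [ 0.41 -0.33  4.91] M [-0.014  0.059  0.007]
j [-31.4  31.4  84.5  -0.   64.1  81.7]
units [-0.0033  0.0057 -0.6351] -0.0024
```

View pics/s5.png

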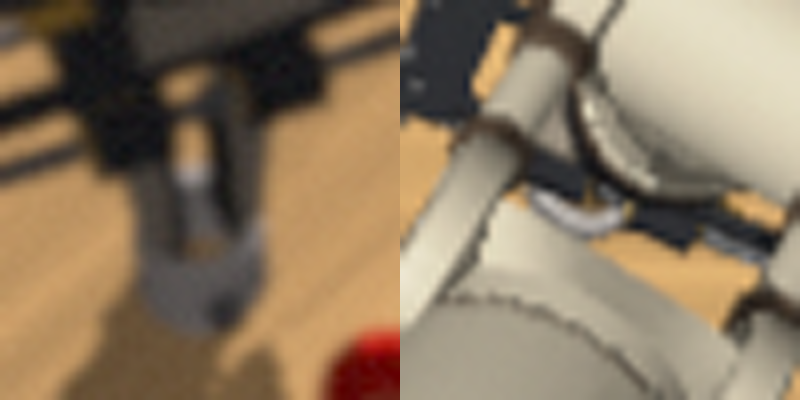

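>>> drive_tool(series=[0, 0, -0.05, 0, 0, 0, 0, 0, 0, -0.1, 0, 0, 0, 0, 0, 0, -0.2, 0, 0, 0, 0, 0, 0, -0.3, 0, 0, 0, 0, 0, 0, -0.35, 0, 0, 0, 0, 0, 0, -0.4, 0, 0, 0, 0, 0, 0, -0.4, 0, 0, 0, 0, 0, 0, -0.4, 0, 0, 0, 0])

```text
t: 5.2
tcp_pos: [0.6148, -0.2349, 0.0641]
tool_rot: [[0.919, -0.393, 0.001], [-0.393, -0.919, -0.0], [0.001, 0.0, -1.0]]
force: [-0.8, 0.0, 0.3]
finger_gap: 0.0003
```

>>> drive_tool(series=[0, 0, 0, 0, 0, 0, 0, 0, 0, 0, 0, 0, 0, 0, 0, 0, 0, 0, 0, 0, 0])

```text
t: 5.45
tcp_pos: [0.6141, -0.2345, 0.0628]
tool_rot: [[0.919, -0.393, -0.001], [-0.393, -0.919, 0.001], [-0.002, -0.0, -1.0]]
force: [0.3, 0.4, -0.4]
finger_gap: 0.0005
```

Run:
```python
from h import *
from station import status,eyes
o=status.get_obs(); togo(o,[.6145,-.2358,.004],-23)
c=eyes.capture("scene");c2=eyes.capture("top");np.savez("top4.npz",**c2);np.savez("scene4.npz",**c)
p=o["tcp_pos"];y=o["tool_rot"][:,1]
L=[(np.array([p+.022*y,p-.022*y]),(0,255,0)),(np.array([p+[0,0,.088],p]),(0,0,255))]
cv2.imwrite("pics/s6.png",np.hstack([crop(c,238,225,80,80,5,L),crop(c2,340,130,80,80,5,L)]))
```

```text
t 5.45 tcp [ 0.6141 -0.2345  0.0628] psi -23.15 tilt [-0.0016 -0.0002] gap 0.0005 F [ 0.33  0.38 -0.37] M [0.137 0.034 0.012]
j [-31.4  27.2  83.    0.   69.8  81.7]
units [0.0068 0.007  0.392 ] -0.0026
```

View pics/s6.png

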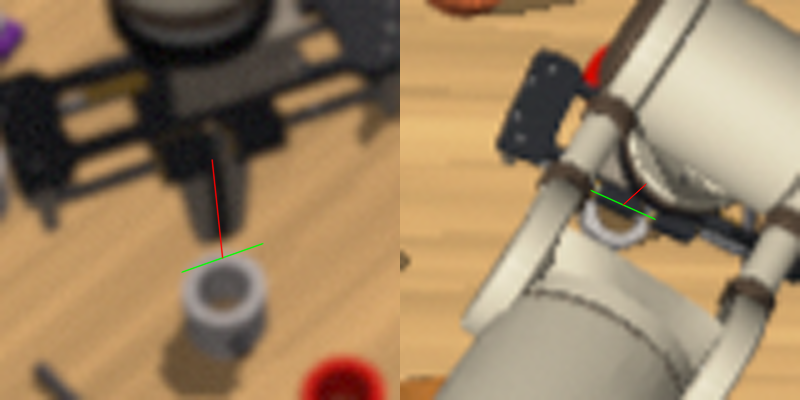

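Run:
```python
from h import *
c=load("scene4.npz");c2=load("top4.npz")
for z in(.05,.063,.075,.085,.095,.105): print(z,back(c,279.9,272.1,z).round(4))
cv2.imwrite("pics/s7.png",np.hstack([crop(c,258,240,45,60,9,[]),crop(c2,360,145,35,60,9,[])]))
cv2.imwrite("pics/s8.png",c["frame"][100:330,120:420,::-1].repeat(2,0).repeat(2,1))
```

```text
0.05 [ 0.5952 -0.2253  0.05  ]
0.063 [ 0.6018 -0.2303  0.063 ]
0.075 [ 0.608 -0.235  0.075]
0.085 [ 0.6131 -0.2389  0.085 ]
0.095 [ 0.6183 -0.2427  0.095 ]
0.105 [ 0.6234 -0.2466  0.105 ]
```

View pics/s7.png

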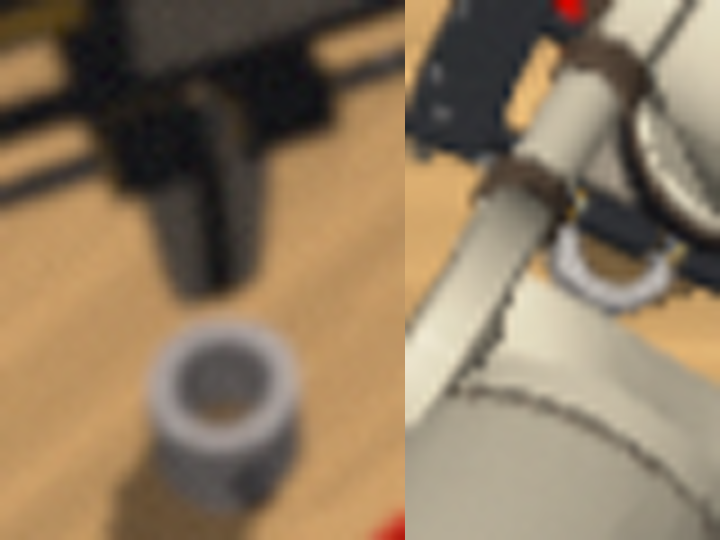

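View pics/s8.png

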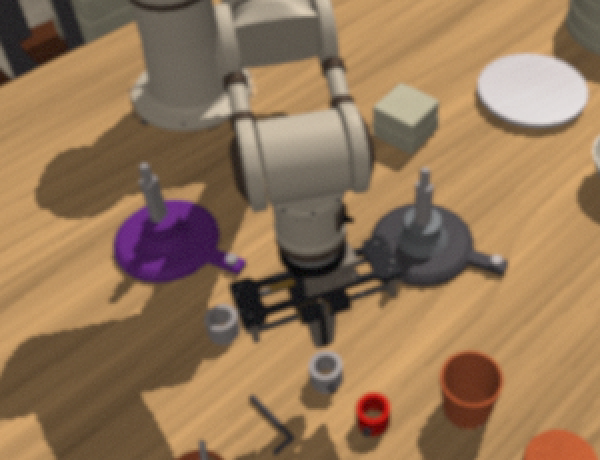

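>>> drive_tool(series=[0, 0, 0, 0, 0, 0, 0.75, 0, 0, 0, 0, 0, 0, 0.75, 0, 0, 0, 0, 0, 0, 0.75, 0, 0, 0, 0, 0, 0, 0.75, 0, 0, 0, 0, 0, 0, 0.75, 0, 0, 0, 0, 0, 0, 0.75, 0, 0, 0, 0, 0, 0, 0.75, 0, 0, 0, 0, 0, 0, 0.75])

```text
t: 6.22
tcp_pos: [0.6146, -0.2348, 0.0637]
tool_rot: [[0.919, -0.393, -0.0], [-0.393, -0.919, 0.0], [-0.0, -0.0, -1.0]]
force: [0.0, 0.5, -0.2]
finger_gap: 0.0518
```

>>> drive_tool(series=[0, 0, 0.05, 0, 0, 0, 0.75, 0, 0, 0.12, 0, 0, 0, 0.75, 0, 0, 0.19, 0, 0, 0, 0.75, 0, 0, 0.26, 0, 0, 0, 0.75, 0, 0, 0.32, 0, 0, 0, 0.75, 0, 0, 0.37, 0, 0, 0, 0.75, 0, 0, 0.39, 0, 0, 0, 0.75, 0, 0, 0.4, 0, 0, 0, 0.75])

```text
t: 6.88
tcp_pos: [0.6141, -0.2345, 0.0027]
tool_rot: [[0.919, -0.393, -0.001], [-0.393, -0.919, 0.001], [-0.001, -0.0, -1.0]]
force: [-0.1, -0.2, 0.4]
finger_gap: 0.0686
```

>>> drive_tool(series=[0, 0, 0.01, 0, 0, 0, 0.75, 0, 0, 0.02, 0, 0, 0, 0.75, 0, 0, 0.03, 0, 0, 0, 0.75, 0, 0, 0.04, 0, 0, 0, 0.75, 0, 0, 0.04, 0, 0, 0, 0.75, 0, 0, 0.04, 0, 0, 0, 0.75])

```text
t: 7.38
tcp_pos: [0.6146, -0.2348, -0.0022]
tool_rot: [[0.919, -0.393, 0.0], [-0.393, -0.919, -0.0], [0.0, 0.0, -1.0]]
force: [0.1, -0.9, -0.5]
finger_gap: 0.0688
```

```bash
cat > look.py <<'E'
from h import *
from station import status,eyes
import sys
o=status.get_obs(); togo(o,[.6145,-.2358,.004],-23)
c=eyes.capture("scene");c2=eyes.capture("top");n=sys.argv[1];np.savez(f"top{n}.npz",**c2);np.savez(f"scene{n}.npz",**c)
cv2.imwrite(f"pics/l{n}.png",np.hstack([crop(c,238,235,80,70,5,[]),crop(c2,345,140,80,70,5,[])]))
E
python3 look.py 5
```

```text
t 7.38 tcp [ 0.6146 -0.2348 -0.0022] psi -23.15 tilt [0.0001 0.    ] gap 0.0688 F [ 0.07 -0.89 -0.55] M [ 0.026  0.016 -0.03 ]
j [-31.4  31.9  84.6  -0.   63.5  81.7]
units [ 0.0018  0.0064 -0.0412] -0.0025
```

View pics/l5.png

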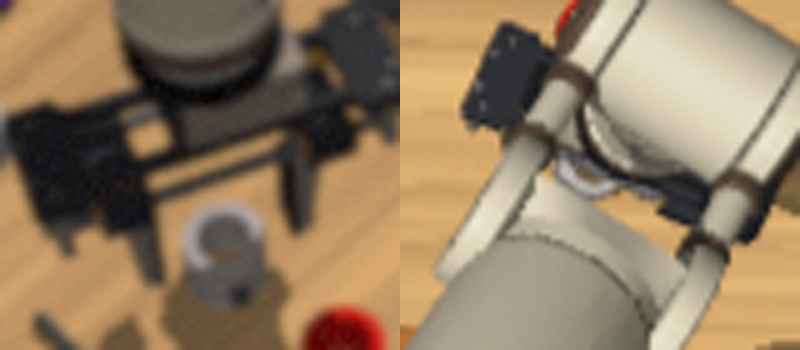

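>>> drive_tool(series=[0, 0, 0.02, 0, 0, 0, 0.75, 0, 0, 0.04, 0, 0, 0, 0.75, 0, 0, 0.06, 0, 0, 0, 0.75, 0, 0, 0.07, 0, 0, 0, 0.75, 0, 0, 0.07, 0, 0, 0, 0.75, 0, 0, 0.07, 0, 0, 0, 0.75])

```text
t: 7.98
tcp_pos: [0.6145, -0.2347, -0.013]
tool_rot: [[0.919, -0.393, -0.0], [-0.393, -0.919, 0.0], [-0.0, -0.0, -1.0]]
force: [0.4, -0.4, 0.9]
finger_gap: 0.0688
```

```bash
python3 look.py 6
```

```text
t 7.98 tcp [ 0.6145 -0.2347 -0.013 ] psi -23.15 tilt [-0.0005 -0.0001] gap 0.0688 F [ 0.43 -0.44  0.94] M [0.038 0.012 0.001]
j [-31.4  32.7  84.8   0.   62.5  81.7]
units [ 0.0032  0.0068 -0.1135] -0.0025
```

View pics/l6.png

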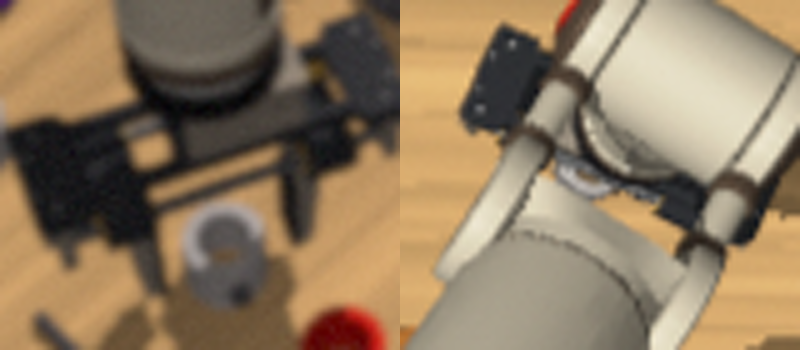

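>>> drive_tool(series=[0, 0, 0.01, 0, 0, 0, 0.6, 0, 0, 0.01, 0, 0, 0, 0.5, 0, 0, 0.01, 0, 0, 0, 0.4, 0, 0, 0.01, 0, 0, 0, 0.4, 0, 0, 0.01, 0, 0, 0, 0.4, 0, 0, 0.01, 0, 0, 0, 0.4, 0, 0, 0.01, 0, 0, 0, 0.4, 0, 0, 0.01, 0, 0, 0, 0.4])

```text
t: 8.75
tcp_pos: [0.6146, -0.2348, -0.0142]
tool_rot: [[0.919, -0.393, 0.0], [-0.393, -0.919, -0.0], [0.0, 0.0, -1.0]]
force: [0.1, -0.4, 0.7]
finger_gap: 0.0429
```

```bash
python3 look.py 7
```

```text
t 8.75 tcp [ 0.6146 -0.2348 -0.0142] psi -23.15 tilt [0. 0.] gap 0.0429 F [ 0.13 -0.41  0.67] M [ 0.077 -0.013 -0.011]
j [-31.4  32.8  84.8  -0.   62.4  81.7]
units [ 0.0019  0.0063 -0.1215] -0.0025
```

View pics/l7.png

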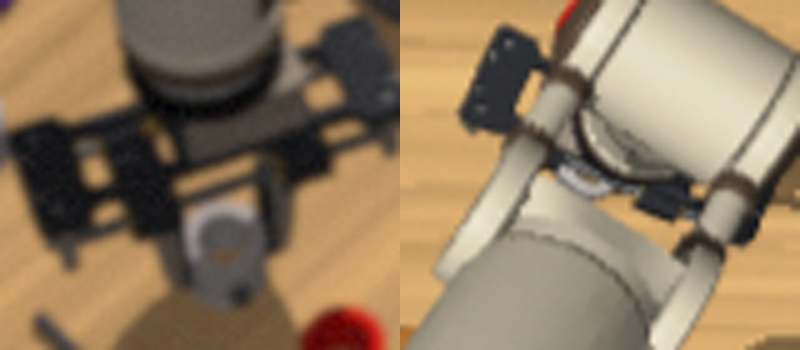

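>>> drive_tool(series=[0, 0, 0, 0, 0, 0, 0.2, 0, 0, 0, 0, 0, 0, 0.0, 0, 0, 0, 0, 0, 0, 0, 0, 0, 0, 0, 0, 0, 0])

```text
t: 9.18
tcp_pos: [0.6146, -0.2348, -0.0142]
tool_rot: [[0.919, -0.393, 0.0], [-0.393, -0.919, -0.0], [0.0, -0.0, -1.0]]
force: [0.3, 0.0, 0.5]
finger_gap: 0.0431
```

```bash
python3 look.py 8
python3 - <<'E'
from h import *
c=load("scene8.npz");cv2.imwrite("pics/z8.png",crop(c,255,255,55,55,10,[]))
E
```

```text
t 9.18 tcp [ 0.6146 -0.2348 -0.0142] psi -23.15 tilt [ 0. -0.] gap 0.0431 F [0.31 0.03 0.5 ] M [0.082 0.096 0.014]
j [-31.4  32.8  84.8   0.   62.4  81.7]
units [ 0.0019  0.0065 -0.1213] -0.0025
```

View pics/z8.png

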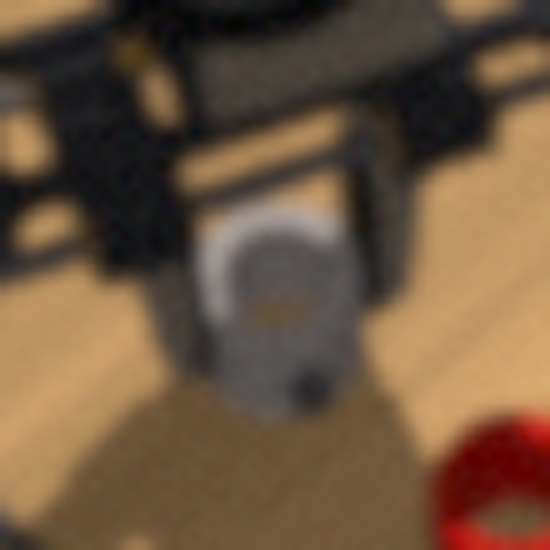

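>>> drive_tool(series=[0, 0, -0.03, 0, 0, 0, 0, 0, 0, -0.08, 0, 0, 0, 0, 0, 0, -0.15, 0, 0, 0, 0, 0, 0, -0.22, 0, 0, 0, 0, 0, 0, -0.27, 0, 0, 0, 0, 0, 0, -0.3, 0, 0, 0, 0, 0, 0, -0.3, 0, 0, 0, 0, 0, 0, -0.3, 0, 0, 0, 0])

```text
t: 9.95
tcp_pos: [0.6148, -0.2349, 0.0311]
tool_rot: [[0.919, -0.393, 0.001], [-0.393, -0.919, -0.0], [0.001, 0.0, -1.0]]
force: [-0.4, -0.3, -2.4]
finger_gap: 0.0429
```

```bash
python3 look.py 9
python3 - <<'E'
from h import *
c=load("scene9.npz");cv2.imwrite("pics/z9.png",crop(c,250,235,60,60,9,[]))
E
```

```text
t 9.95 tcp [ 0.6148 -0.2349  0.0311] psi -23.16 tilt [0.0006 0.0001] gap 0.0429 F [-0.35 -0.32 -2.43] M [ 0.04   0.019 -0.016]
j [-31.4  29.4  84.    0.   66.6  81.7]
units [0.0006 0.0062 0.181 ] -0.0026
```

View pics/z9.png

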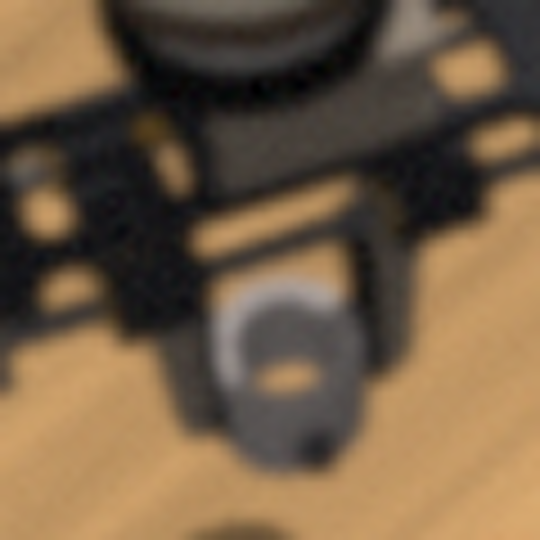

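Run:
```python
from h import *
s=load("scene9.npz")
G=(0,255,0)
out=[]
for A in (-27,-20,-13):
    x,y,zc=.6168,-.2349,.0633
    a=np.radians(A);d=np.array([np.cos(a),np.sin(a),0]);n=np.array([-d[1],d[0],0]);u=np.array([0,0,1.]);o=np.array([x,y,zc])
    th=np.linspace(0,6.283,30)[:,None]
    L=[(circ(x,y,zc+.018,.022),G),(circ(x,y,zc+.018,.0146),G),(circ(x,y,zc-.018,.022),G)]
    for rr in(.022,.030): L.append((o+rr*d+.0055*(np.cos(th)*n+np.sin(th)*u),(0,0,255)))
    out.append(crop(s,266,256,36,36,7,L))
cv2.imwrite("pics/ov9.png",np.hstack(out))
```

```text
(no output)
```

View pics/ov9.png

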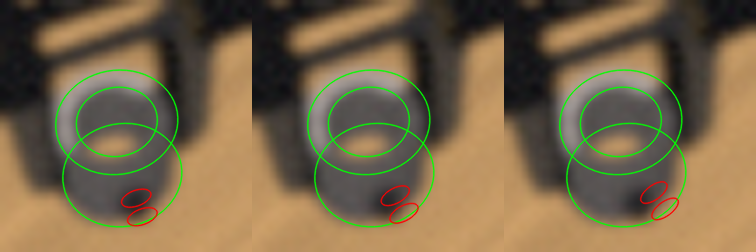

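>>> drive_tool(series=[0, 0, -0.1, 0, 0, 0, 0, 0, 0, -0.25, 0, 0, 0, 0, 0, 0, -0.45, 0, 0, 0, 0, 0, 0, -0.65, 0, 0, 0, 0, 0, 0, -0.85, 0, 0, 0, 0, 0, 0, -0.95, 0, 0, 0, 0, 0, 0, -1, 0, 0, 0, 0, 0, 0, -1, 0, 0, 0, 0])

```text
t: 10.72
tcp_pos: [0.6154, -0.2352, 0.1823]
tool_rot: [[0.919, -0.393, 0.002], [-0.393, -0.919, -0.001], [0.003, 0.0, -1.0]]
force: [1.0, -0.5, -3.0]
finger_gap: 0.043
```

>>> drive_tool(series=[-0.05, -0.07, -0.08, 0, 0, 0, 0, -0.15, -0.2, -0.16, 0, 0, 0, 0, -0.25, -0.35, -0.16, 0, 0, 0, 0, -0.35, -0.5, -0.16, 0, 0, 0, 0, -0.45, -0.62, -0.16, 0, 0, 0, 0, -0.5, -0.68, -0.16, 0, 0, 0, 0, -0.53, -0.7, -0.16, 0, 0, 0, 0, -0.53, -0.7, -0.16, 0, 0, 0, 0])

```text
t: 11.38
tcp_pos: [0.5819, -0.1064, 0.2034]
tool_rot: [[0.92, -0.392, -0.002], [-0.392, -0.92, 0.001], [-0.002, 0.0, -1.0]]
force: [0.4, -0.3, -2.8]
finger_gap: 0.0427
```

>>> drive_tool(series=[-0.05, -0.07, 0, 0, 0, 0, 0, -0.15, -0.2, 0, 0, 0, 0, 0, -0.25, -0.35, 0, 0, 0, 0, 0, -0.35, -0.5, 0, 0, 0, 0, 0, -0.45, -0.62, 0, 0, 0, 0, 0, -0.5, -0.68, 0, 0, 0, 0, 0, -0.53, -0.7, 0, 0, 0, 0, 0, -0.53, -0.7, 0, 0, 0, 0, 0])

```text
t: 12.05
tcp_pos: [0.5508, 0.0209, 0.2047]
tool_rot: [[0.92, -0.393, -0.0], [-0.393, -0.92, -0.0], [0.0, 0.0, -1.0]]
force: [0.2, -0.7, -2.7]
finger_gap: 0.0427
```

>>> drive_tool(series=[0, 0, 0, 0, 0, -0.1, 0, 0, 0, 0, 0, 0, -0.2, 0, 0, 0, 0, 0, 0, -0.3, 0, 0, 0, 0, 0, 0, -0.4, 0, 0, 0, 0, 0, 0, -0.5, 0, 0, 0, 0, 0, 0, -0.6, 0, 0, 0, 0, 0, 0, -0.7, 0, 0, 0, 0, 0, 0, -0.73, 0])

```text
t: 12.72
tcp_pos: [0.5514, 0.019, 0.2046]
tool_rot: [[0.935, 0.355, 0.0], [0.355, -0.935, -0.001], [-0.0, 0.001, -1.0]]
force: [0.5, 0.8, -3.1]
finger_gap: 0.043
```

>>> drive_tool(series=[0, 0, 0, 0, 0, -0.1, 0, 0, 0, 0, 0, 0, -0.2, 0, 0, 0, 0, 0, 0, -0.3, 0, 0, 0, 0, 0, 0, -0.4, 0, 0, 0, 0, 0, 0, -0.5, 0, 0, 0, 0, 0, 0, -0.6, 0, 0, 0, 0, 0, 0, -0.7, 0, 0, 0, 0, 0, 0, -0.73, 0])

```text
t: 13.38
tcp_pos: [0.5515, 0.019, 0.2046]
tool_rot: [[0.429, 0.903, 0.0], [0.903, -0.429, -0.001], [-0.001, 0.0, -1.0]]
force: [0.7, 0.5, -3.5]
finger_gap: 0.043
```

>>> drive_tool(series=[0, 0, 0, 0, 0, -0.1, 0, 0, 0, 0, 0, 0, -0.2, 0, 0, 0, 0, 0, 0, -0.3, 0, 0, 0, 0, 0, 0, -0.4, 0, 0, 0, 0, 0, 0, -0.5, 0, 0, 0, 0, 0, 0, -0.6, 0, 0, 0, 0, 0, 0, -0.7, 0, 0, 0, 0, 0, 0, -0.73, 0])

```text
t: 14.05
tcp_pos: [0.5515, 0.019, 0.2047]
tool_rot: [[-0.316, 0.949, 0.0], [0.949, 0.316, -0.001], [-0.001, -0.0, -1.0]]
force: [0.3, 0.0, -2.2]
finger_gap: 0.0427
```

```bash
cat > look2.py <<'E'
from h import *
from station import status,eyes
import sys
o=status.get_obs(); togo(o,[.549,.022,.2],107)
c=eyes.capture("scene");c2=eyes.capture("top");n=sys.argv[1];np.savez(f"top{n}.npz",**c2);np.savez(f"scene{n}.npz",tcp=o["tcp_pos"],**c)
cv2.imwrite(f"pics/l{n}.png",np.hstack([crop(c,290,130,80,110,5,[]),crop(c2,265,130,80,110,5,[])]))
E
python3 look2.py 10
```

```text
t 14.05 tcp [0.5515 0.019  0.2047] psi 108.4 tilt [-0.0008 -0.    ] gap 0.0427 F [ 0.35  0.01 -2.24] M [-0.049 -0.114 -0.03 ]
j [-10.6   4.8  93.7  -0.   81.5 -28.9]
units [ 0.0245 -0.0093  0.0313] 0.0234
```

View pics/l10.png

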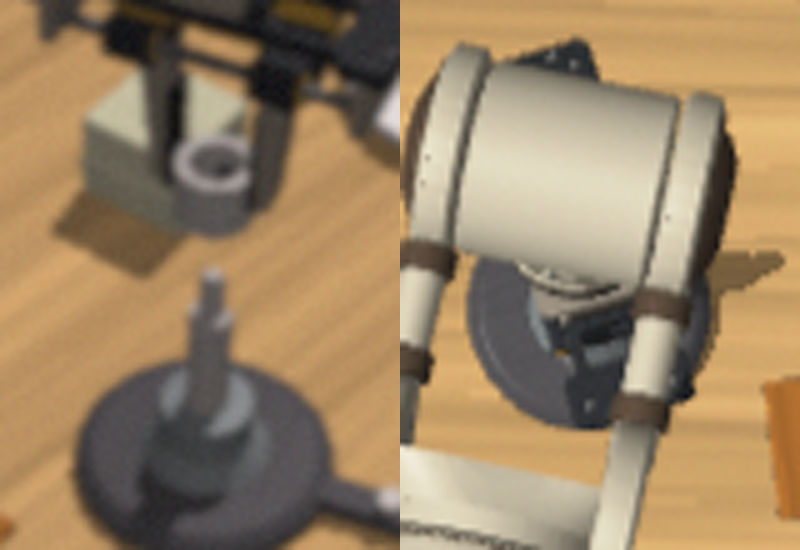

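Run:
```python
from h import *
s=load("scene10.npz")
G=(0,255,0);Y=(0,255,255)
x,y,z=s["tcp"]; zc=z+.0322
def W(x,y):return [(circ(x,y,.165,.0075),G),(circ(x,y,.135,.013),G),(circ(x,y,.06,.028),G)]
def Rg(x,y):return [(circ(x,y,zc+.018,.022),G),(circ(x,y,zc+.018,.0146),G),(circ(x,y,zc-.018,.022),Y)]
print(proj(s,[[x,y,zc+.018],[.549,.022,.165]]))
cv2.imwrite("pics/ov10.png",np.hstack([crop(s,315,145,40,80,9,[]),crop(s,315,145,40,80,9,Rg(x,y)+W(.549,.022))]))
```

```text
[[333.2868557  161.1354074 ]
 [332.18743749 184.46322291]]
```

View pics/ov10.png

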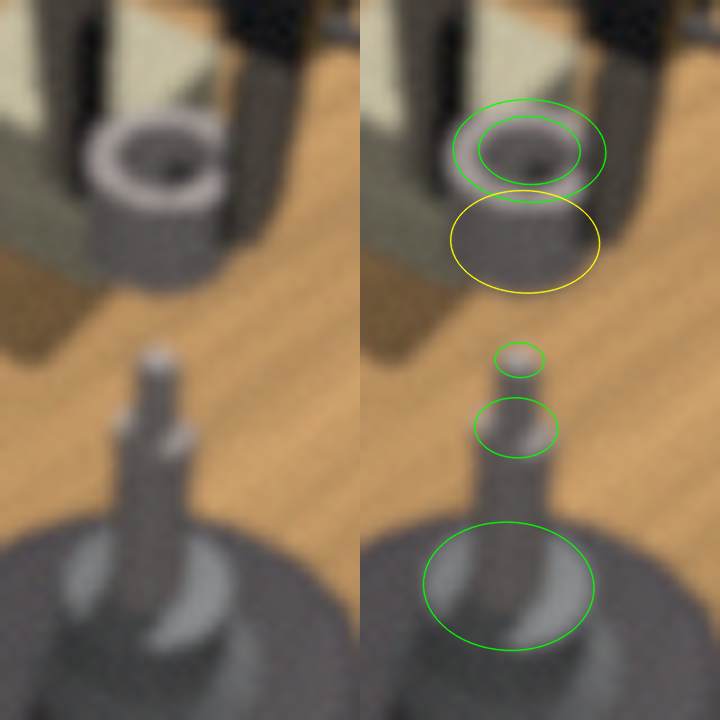

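>>> drive_tool(series=[0.01, -0.004, 0.05, 0, 0, 0, 0, 0.03, -0.01, 0.1, 0, 0, 0, 0, 0.03, -0.01, 0.16, 0, 0, 0, 0, 0.03, -0.01, 0.21, 0, 0, 0, 0, 0.03, -0.01, 0.24, 0, 0, 0, 0, 0.03, -0.01, 0.26, 0, 0, 0, 0, 0.03, -0.01, 0.26, 0, 0, 0, 0, 0.03, -0.01, 0.26, 0, 0, 0, 0])

```text
t: 14.82
tcp_pos: [0.5482, 0.0246, 0.1658]
tool_rot: [[-0.313, 0.95, 0.0], [0.95, 0.313, -0.0], [-0.0, 0.0, -1.0]]
force: [-0.2, -0.0, -2.9]
finger_gap: 0.0427
```

>>> drive_tool(series=[0, 0, 0, 0, 0, 0, 0, 0, 0, 0, 0, 0, 0, 0, 0, 0, 0, 0, 0, 0, 0])

```text
t: 15.07
tcp_pos: [0.5485, 0.0245, 0.1662]
tool_rot: [[-0.313, 0.95, 0.001], [0.95, 0.313, -0.0], [-0.0, 0.001, -1.0]]
force: [-0.4, -1.0, -3.2]
finger_gap: 0.0433
```

```bash
cat > look3.py <<'E'
from h import *
from station import status,eyes
import sys
n=sys.argv[1]
o=status.get_obs(); togo(o,[.5486,.0227,.127],107)
s=eyes.capture("scene");np.savez(f"scene{n}.npz",tcp=o["tcp_pos"],**s)
G=(0,255,0);Y=(0,255,255)
x,y,z=o["tcp_pos"]; zc=z+.0322
def W(x,y):return [(circ(x,y,.165,.0075),G),(circ(x,y,.135,.013),G),(circ(x,y,.06,.028),G)]
def Rg(x,y):return [(circ(x,y,zc+.018,.022),G),(circ(x,y,zc+.018,.0146),G),(circ(x,y,zc-.018,.022),Y)]
cv2.imwrite(f"pics/ov{n}.png",np.hstack([crop(s,312,150,42,65,9,[]),crop(s,312,150,42,65,9,Rg(x,y)+W(.549,.022))]))
E
python3 look3.py 11
```

```text
t 15.07 tcp [0.5485 0.0245 0.1662] psi 108.25 tilt [-0.0004  0.0008] gap 0.0433 F [-0.37 -0.98 -3.16] M [ 0.01  -0.073 -0.035]
j [-10.1   5.9  96.9  -0.   77.1 -28.3]
units [-0.0118 -0.0033  0.2616] 0.0208
```

View pics/ov11.png

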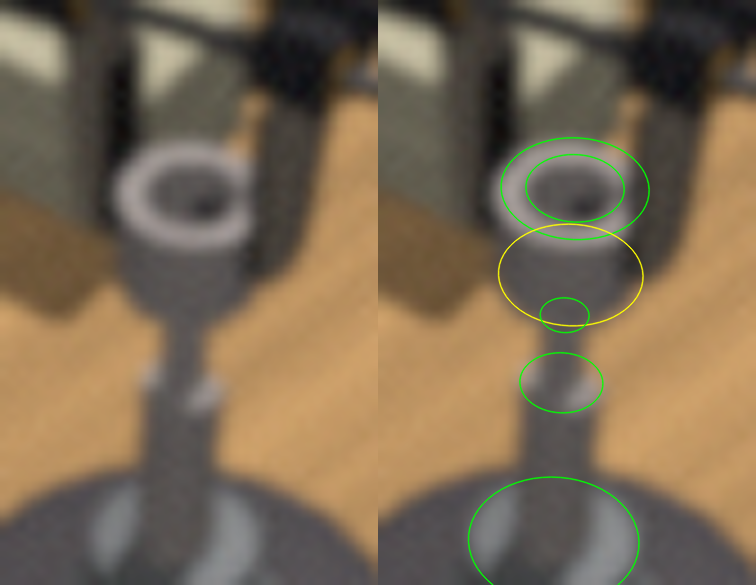

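>>> drive_tool(series=[-0.004, 0, 0.04, 0, 0, 0, 0, -0.008, 0, 0.08, 0, 0, 0, 0, -0.008, 0, 0.12, 0, 0, 0, 0, -0.008, 0, 0.16, 0, 0, 0, 0, -0.008, 0, 0.2, 0, 0, 0, 0, -0.008, 0, 0.23, 0, 0, 0, 0, -0.008, 0, 0.25, 0, 0, 0, 0, -0.008, 0, 0.26, 0, 0, 0, 0])

```text
t: 15.78
tcp_pos: [0.5482, 0.0236, 0.126]
tool_rot: [[-0.313, 0.95, -0.001], [0.95, 0.313, 0.0], [0.0, -0.001, -1.0]]
force: [0.0, 0.4, -2.2]
finger_gap: 0.0429
```

>>> drive_tool(series=[0, 0, 0, 0, 0, 0, 0, 0, 0, 0, 0, 0, 0, 0, 0, 0, 0, 0, 0, 0, 0])

```text
t: 16.03
tcp_pos: [0.5488, 0.0234, 0.1272]
tool_rot: [[-0.313, 0.95, 0.001], [0.95, 0.313, -0.0], [-0.0, 0.001, -1.0]]
force: [0.2, -0.1, -3.3]
finger_gap: 0.0424
```

```bash
python3 look3.py 12
```

```text
t 16.03 tcp [0.5488 0.0234 0.1272] psi 108.25 tilt [-0.0003  0.0007] gap 0.0424 F [ 0.18 -0.13 -3.33] M [-0.048 -0.122  0.02 ]
j [-10.2   8.1  99.1   0.   72.8 -28.4]
units [-0.0041 -0.003   0.0011] 0.0208
```

View pics/ov12.png

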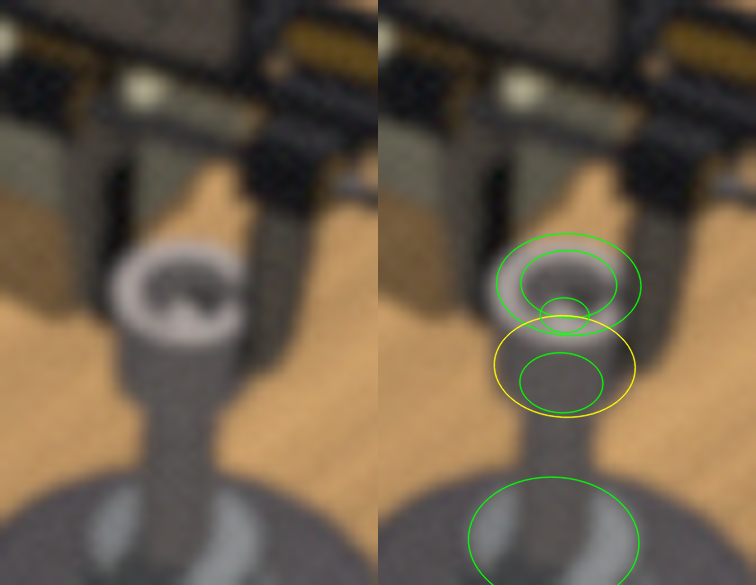

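>>> drive_tool(series=[0, 0, 0.015, 0, 0, 0, 0, 0, 0, 0.03, 0, 0, 0, 0, 0, 0, 0.04, 0, 0, 0, 0, 0, 0, 0.05, 0, 0, 0, 0, 0, 0, 0.06, 0, 0, 0, 0, 0, 0, 0.06, 0, 0, 0, 0, 0, 0, 0.06, 0, 0, 0, 0])

```text
t: 16.67
tcp_pos: [0.5484, 0.0235, 0.1176]
tool_rot: [[-0.313, 0.95, -0.0], [0.95, 0.313, 0.0], [0.0, -0.0, -1.0]]
force: [1.1, 0.1, -2.7]
finger_gap: 0.0428
```

>>> drive_tool(series=[0, 0, 0.01, 0, 0, 0, 0, 0, 0, 0.02, 0, 0, 0, 0, 0, 0, 0.03, 0, 0, 0, 0, 0, 0, 0.035, 0, 0, 0, 0, 0, 0, 0.035, 0, 0, 0, 0, 0, 0, 0.035, 0, 0, 0, 0])

```text
t: 17.17
tcp_pos: [0.5484, 0.0235, 0.1124]
tool_rot: [[-0.313, 0.95, -0.0], [0.95, 0.313, 0.0], [0.0, -0.0, -1.0]]
force: [-0.5, 0.3, -2.6]
finger_gap: 0.0428
```

```bash
python3 -c "
from h import *
from station import status
togo(status.get_obs(),[.5486,.0233,.1068],107)"
```

```text
t 17.17 tcp [0.5484 0.0235 0.1124] psi 108.25 tilt [ 0.0001 -0.0002] gap 0.0428 F [-0.47  0.25 -2.62] M [ 0.027 -0.005 -0.042]
j [-10.2   8.9  99.9  -0.   71.2 -28.4]
units [-0.0013  0.0008  0.0372] 0.0208
```

>>> drive_tool(series=[0, 0, 0.01, 0, 0, 0, 0, 0, 0, 0.02, 0, 0, 0, 0, 0, 0, 0.03, 0, 0, 0, 0, 0, 0, 0.03, 0, 0, 0, 0, 0, 0, 0.03, 0, 0, 0, 0])

```text
t: 17.58
tcp_pos: [0.5484, 0.0235, 0.1078]
tool_rot: [[-0.313, 0.95, -0.0], [0.95, 0.313, -0.0], [0.0, -0.0, -1.0]]
force: [0.3, 0.4, -2.3]
finger_gap: 0.043
```

>>> drive_tool(series=[0, 0, 0.01, 0, 0, 0, 0, 0, 0, 0.02, 0, 0, 0, 0, 0, 0, 0.02, 0, 0, 0, 0, 0, 0, 0.02, 0, 0, 0, 0])

```text
t: 17.92
tcp_pos: [0.5486, 0.0239, 0.1048]
tool_rot: [[-0.313, 0.95, 0.0], [0.95, 0.313, 0.001], [0.001, 0.0, -1.0]]
force: [0.3, 2.2, -3.3]
finger_gap: 0.0426
```

```bash
python3 -c "
from h import *
from station import status
togo(status.get_obs(),[.5486,.0233,.1068],107)"
```

```text
t 17.92 tcp [0.5486 0.0239 0.1048] psi 108.24 tilt [0.0007 0.0005] gap 0.0426 F [ 0.32  2.17 -3.35] M [ 0.391 -0.226  0.002]
j [-1.010e+01  9.400e+00  1.003e+02  1.000e-01  7.030e+01 -2.840e+01]
units [-0.0038 -0.0013 -0.0134] 0.0207
```

>>> drive_tool(series=[0.005, 0, 0, 0, 0, 0, 0, 0.01, 0, 0, 0, 0, 0, 0, 0.01, 0, 0, 0, 0, 0, 0, 0.01, 0, 0, 0, 0, 0, 0])

```text
t: 18.25
tcp_pos: [0.5481, 0.0247, 0.1051]
tool_rot: [[-0.313, 0.95, 0.0], [0.95, 0.313, -0.0], [-0.0, -0.0, -1.0]]
force: [0.8, -0.3, -2.2]
finger_gap: 0.0428
```

```bash
python3 -c "
from h import *
from station import status
togo(status.get_obs(),[.5486,.0233,.1068],107)"
```

```text
t 18.25 tcp [0.5481 0.0247 0.1051] psi 108.25 tilt [-0.0005 -0.0001] gap 0.0428 F [ 0.79 -0.33 -2.18] M [-0.064 -0.127 -0.024]
j [-10.    9.4 100.3  -0.   70.3 -28.3]
units [-0.0097  0.0005 -0.0114] 0.0208
```

>>> drive_tool(series=[0, 0, 0.005, 0, 0, 0, 0, 0, 0, 0.01, 0, 0, 0, 0, 0, 0, 0.015, 0, 0, 0, 0, 0, 0, 0.015, 0, 0, 0, 0, 0, 0, 0.015, 0, 0, 0, 0])

```text
t: 18.67
tcp_pos: [0.5479, 0.0249, 0.1026]
tool_rot: [[-0.313, 0.95, -0.0], [0.95, 0.313, 0.0], [0.0, -0.0, -1.0]]
force: [-0.3, 0.0, -2.1]
finger_gap: 0.0424
```

```bash
python3 -c "
from h import *
from station import status
togo(status.get_obs(),[.5486,.0233,.1068],107)"
```

```text
t 18.67 tcp [0.5479 0.0249 0.1026] psi 108.24 tilt [ 0.0001 -0.0002] gap 0.0424 F [-0.26  0.02 -2.13] M [-0.017 -0.112 -0.015]
j [-10.    9.5 100.5  -0.   70.  -28.3]
units [-0.0113  0.0009 -0.0279] 0.0207
```

>>> drive_tool(series=[0, 0, 0.01, 0, 0, 0, 0, 0, 0, 0.02, 0, 0, 0, 0, 0, 0, 0.03, 0, 0, 0, 0, 0, 0, 0.04, 0, 0, 0, 0, 0, 0, 0.04, 0, 0, 0, 0, 0, 0, 0.04, 0, 0, 0, 0])

```text
t: 19.17
tcp_pos: [0.5479, 0.0249, 0.0966]
tool_rot: [[-0.313, 0.95, -0.0], [0.95, 0.313, 0.0], [0.0, -0.0, -1.0]]
force: [-0.2, 0.1, -1.6]
finger_gap: 0.0428
```

```bash
python3 look3.py 13
```

```text
t 19.17 tcp [0.5479 0.0249 0.0966] psi 108.25 tilt [ 0.0002 -0.0003] gap 0.0428 F [-0.2   0.15 -1.63] M [-0.016 -0.072  0.032]
j [-10.    9.9 100.7   0.   69.4 -28.3]
units [-0.0154 -0.0004 -0.2028] 0.0208
```

View pics/ov13.png

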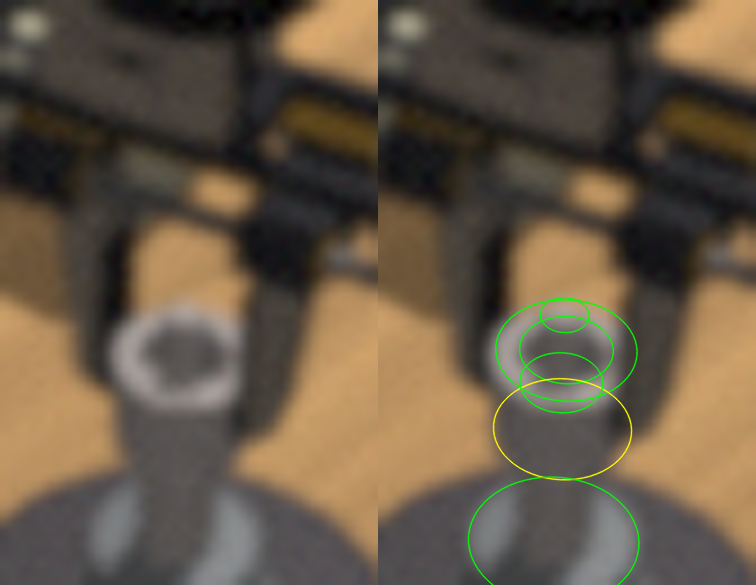

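Run:
```python
from h import *
s=load("scene13.npz");s0=load("scene0.npz");t=eye=None
cv2.imwrite("pics/z13.png",np.hstack([crop(s,322,178,24,28,16,[]),crop(s0,322,178,24,28,16,[])]))
```

```text
(no output)
```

View pics/z13.png

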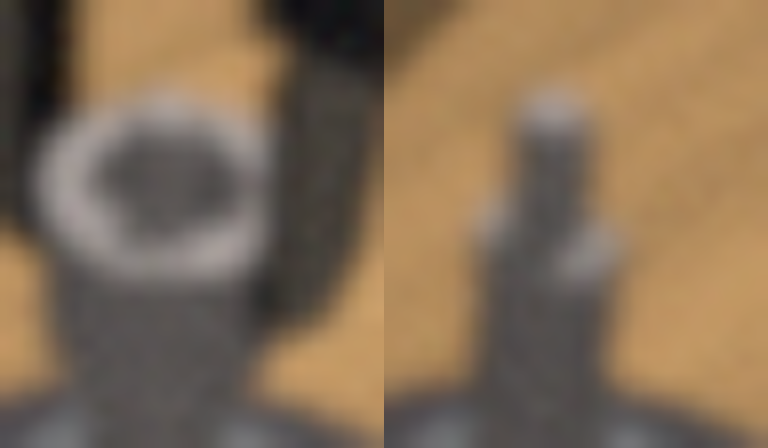

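>>> drive_tool(series=[0, 0, 0.01, 0, 0, 0, 0, 0, 0, 0.02, 0, 0, 0, 0, 0, 0, 0.035, 0, 0, 0, 0, 0, 0, 0.05, 0, 0, 0, 0, 0, 0, 0.06, 0, 0, 0, 0, 0, 0, 0.06, 0, 0, 0, 0, 0, 0, 0.06, 0, 0, 0, 0])

```text
t: 19.8
tcp_pos: [0.5479, 0.0249, 0.0875]
tool_rot: [[-0.313, 0.95, -0.0], [0.95, 0.313, 0.0], [0.0, -0.0, -1.0]]
force: [-0.3, 0.9, -1.9]
finger_gap: 0.0432
```

>>> drive_tool(series=[0, 0, 0.01, 0, 0, 0, 0, 0, 0, 0.02, 0, 0, 0, 0, 0, 0, 0.03, 0, 0, 0, 0, 0, 0, 0.04, 0, 0, 0, 0, 0, 0, 0.04, 0, 0, 0, 0, 0, 0, 0.04, 0, 0, 0, 0, 0, 0, 0.04, 0, 0, 0, 0])

```text
t: 20.38
tcp_pos: [0.5481, 0.0249, 0.0818]
tool_rot: [[-0.313, 0.95, 0.0], [0.95, 0.313, -0.0], [-0.0, 0.0, -1.0]]
force: [-0.2, -0.1, -2.4]
finger_gap: 0.0431
```

```bash
python3 look3.py 14
```

```text
t 20.38 tcp [0.5481 0.0249 0.0818] psi 108.25 tilt [-0.      0.0001] gap 0.0431 F [-0.23 -0.08 -2.35] M [-0.053 -0.1    0.029]
j [-10.   11.  101.4   0.   67.7 -28.3]
units [-0.015  -0.0014 -0.3014] 0.0208
```

View pics/ov14.png

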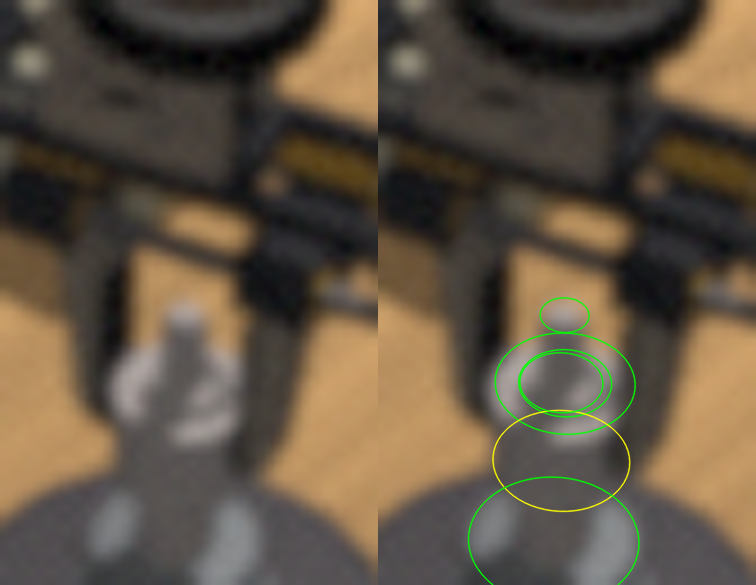

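>>> drive_tool(series=[0, 0, 0.01, 0, 0, 0, 0, 0, 0, 0.02, 0, 0, 0, 0, 0, 0, 0.03, 0, 0, 0, 0, 0, 0, 0.04, 0, 0, 0, 0, 0, 0, 0.04, 0, 0, 0, 0, 0, 0, 0.04, 0, 0, 0, 0])

```text
t: 20.93
tcp_pos: [0.5479, 0.0249, 0.0756]
tool_rot: [[-0.313, 0.95, -0.0], [0.95, 0.313, 0.0], [0.0, -0.0, -1.0]]
force: [-0.3, -0.8, -3.6]
finger_gap: 0.0427
```

>>> drive_tool(series=[0, 0.001, 0, 0, 0, 0.05, 0, -0.0001, 0.002, 0, 0, 0, 0.1, 0, -0.0002, 0.003, 0, 0, 0, 0.15, 0, -0.0004, 0.0039, 0, 0, 0, 0.2, 0, -0.0007, 0.0049, 0, 0, 0, 0.25, 0, -0.0009, 0.0058, 0, 0, 0, 0.3, 0, -0.0012, 0.0067, 0, 0, 0, 0.35, 0, -0.0012, 0.0067, 0, 0, 0, 0.35, 0])

```text
t: 21.6
tcp_pos: [0.5492, 0.025, 0.0759]
tool_rot: [[0.049, 0.999, 0.0], [0.999, -0.049, -0.0], [-0.0, 0.0, -1.0]]
force: [0.3, 0.2, -2.0]
finger_gap: 0.0431
```

```bash
python3 -c "
from h import *
from station import status
togo(status.get_obs(),[.5486,.0233,.0745],25)"
```

```text
t 21.6 tcp [0.5492 0.025  0.0759] psi 87.17 tilt [-0.      0.0003] gap 0.0431 F [ 0.3   0.24 -1.98] M [ 0.013 -0.084 -0.001]
j [-10.   11.5 101.4  -0.   67.   -7.2]
units [-0.0116 -0.0033  0.0091] 1.0362
```

>>> drive_tool(series=[0, 0.0014, 0, 0, 0, 0.07, 0, -0.0002, 0.0027, 0, 0, 0, 0.14, 0, -0.0005, 0.0041, 0, 0, 0, 0.21, 0, -0.0008, 0.0054, 0, 0, 0, 0.28, 0, -0.0012, 0.0067, 0, 0, 0, 0.35, 0, -0.0018, 0.008, 0, 0, 0, 0.42, 0, -0.0024, 0.0092, 0, 0, 0, 0.49, 0, -0.0027, 0.0097, 0, 0, 0, 0.52, 0])

```text
t: 22.27
tcp_pos: [0.5497, 0.0262, 0.0754]
tool_rot: [[0.56, 0.829, -0.002], [0.829, -0.56, 0.003], [0.001, -0.003, -1.0]]
force: [-1.5, 5.6, -2.5]
finger_gap: 0.0427
```

```bash
python3 look3.py 15
```

```text
t 22.27 tcp [0.5497 0.0262 0.0754] psi 55.97 tilt [ 0.0013 -0.0031] gap 0.0427 F [-1.5   5.64 -2.46] M [0.822 0.239 0.041]
j [-10.   11.7 101.2   0.2  67.2  24. ]
units [-0.0227  0.006  -0.344 ] -0.8506
```

View pics/ov15.png

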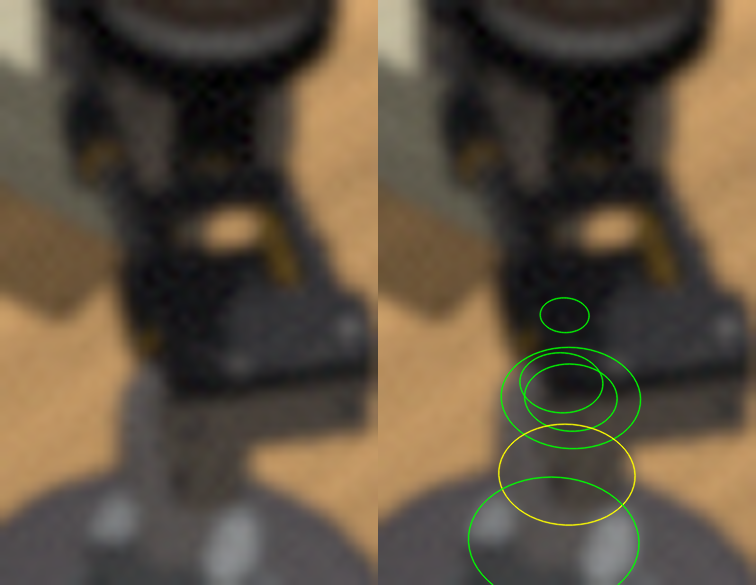

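>>> drive_tool(series=[0, 0.0014, 0, 0, 0, 0.05, 0, -0.0001, 0.0027, 0, 0, 0, 0.1, 0, -0.0003, 0.0031, 0, 0, 0, 0.15, 0, -0.0005, 0.004, 0, 0, 0, 0.2, 0, -0.0007, 0.0048, 0, 0, 0, 0.25, 0, -0.0007, 0.0048, 0, 0, 0, 0.25, 0])

```text
t: 22.82
tcp_pos: [0.55, 0.0256, 0.0754]
tool_rot: [[0.754, 0.657, -0.002], [0.657, -0.754, 0.003], [0.0, -0.003, -1.0]]
force: [-2.7, 5.1, -1.0]
finger_gap: 0.043
```

```bash
python3 -c "
from h import *
from station import status
togo(status.get_obs(),[.5486,.0233,.0745],25)"
```

```text
t 22.82 tcp [0.55   0.0256 0.0754] psi 41.04 tilt [ 0.0002 -0.0035] gap 0.043 F [-2.69  5.07 -0.97] M [0.94  0.387 0.055]
j [-1.000e+01  1.180e+01  1.012e+02  1.000e-01  6.720e+01  3.890e+01]
units [-0.0174  0.0054  0.0058] 0.2673
```

Run:
```python
from h import *
from station import eyes
s=eyes.capture("scene");t=eyes.capture("top");np.savez("scene16.npz",**s);np.savez("top16.npz",**t)
cv2.imwrite("pics/v16.png",np.hstack([crop(s,308,170,50,60,8,[]),crop(t,280,160,50,60,8,[])]))
```

```text
(no output)
```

View pics/v16.png

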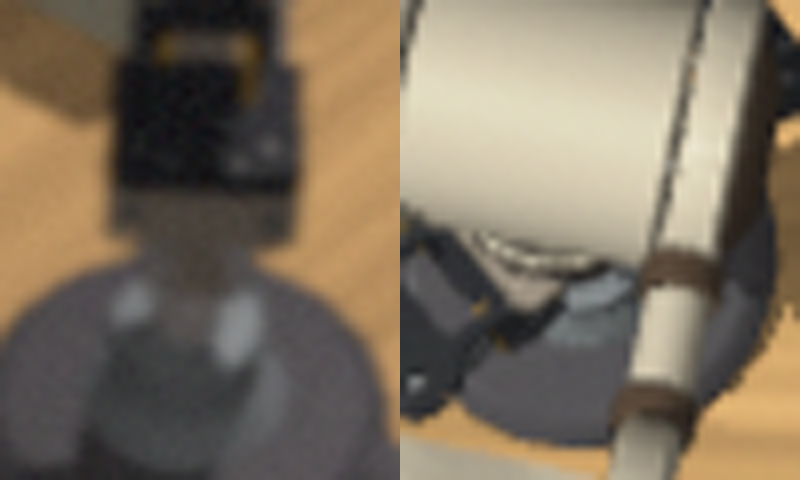

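>>> drive_tool(series=[0, 0.0014, 0, 0, 0, 0.05, 0, -0.0001, 0.0027, 0, 0, 0, 0.1, 0, -0.0003, 0.0031, 0, 0, 0, 0.15, 0, -0.0005, 0.004, 0, 0, 0, 0.2, 0, -0.0007, 0.0048, 0, 0, 0, 0.25, 0, -0.0007, 0.005, 0, 0, 0, 0.27, 0, -0.0007, 0.005, 0, 0, 0, 0.27, 0])

```text
t: 23.5
tcp_pos: [0.5503, 0.025, 0.0754]
tool_rot: [[0.907, 0.421, -0.003], [0.421, -0.907, 0.003], [-0.001, -0.004, -1.0]]
force: [-3.3, 5.4, -0.6]
finger_gap: 0.043
```

Run:
```python
from h import *
from station import eyes,status
togo(status.get_obs(),[.5486,.0233,.0745],25)
s=eyes.capture("scene");t=eyes.capture("top");np.savez("scene17.npz",**s);np.savez("top17.npz",**t)
cv2.imwrite("pics/v17.png",np.hstack([crop(s,308,170,50,60,8,[]),crop(t,280,140,50,60,8,[])]))
```

```text
t 23.5 tcp [0.5503 0.025  0.0754] psi 24.92 tilt [-0.0012 -0.0035] gap 0.043 F [-3.27  5.45 -0.6 ] M [0.91  0.404 0.127]
j [-1.010e+01  1.180e+01  1.011e+02  1.000e-01  6.720e+01  5.500e+01]
units [-0.0148  0.0055  0.0057] -0.0013
```

View pics/v17.png

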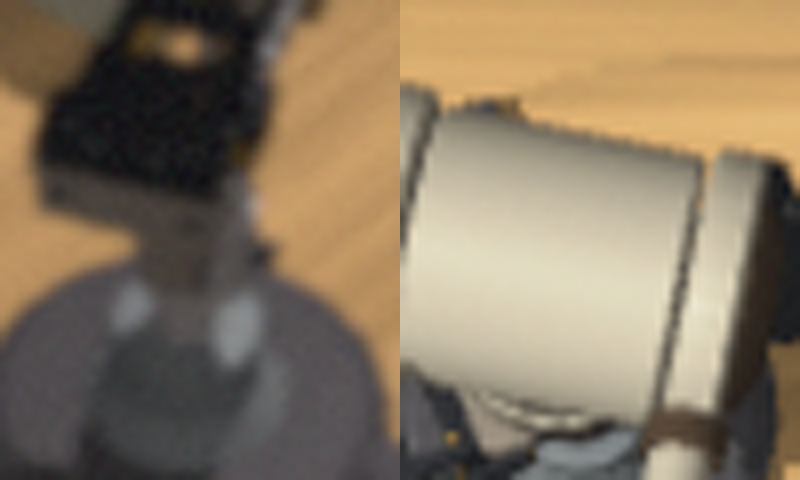

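```bash
cat > scr.py <<'E'
from h import *
import sys
n,x,y,zc=sys.argv[1],*map(float,sys.argv[2:5])
s=load(f"scene{n}.npz");out=[crop(s,318,188,30,26,9,[])]
for A in map(float,sys.argv[5:]):
    a=np.radians(A);d=np.array([np.cos(a),np.sin(a),0]);nn=np.array([-d[1],d[0],0]);u=np.array([0,0,1.]);o=np.array([x,y,zc])
    th=np.linspace(0,6.283,30)[:,None]
    L=[(circ(x,y,zc+.018,.022),(0,255,0)),(circ(x,y,zc-.018,.022),(0,255,255))]
    for rr in(.022,.030): L.append((o+rr*d+.0055*(np.cos(th)*nn+np.sin(th)*u),(0,0,255)))
    out.append(crop(s,318,188,30,26,9,L))
k=(len(out)+2)//3
while len(out)<3*k: out.append(out[0]*0)
cv2.imwrite(f"pics/scr{n}.png",np.vstack([np.hstack(out[3*i:3*i+3]) for i in range(k)]))
E
python3 scr.py 17 .549 .0235 .106 -5 10 22 35 50
```

```text
(no output)
```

View pics/scr17.png

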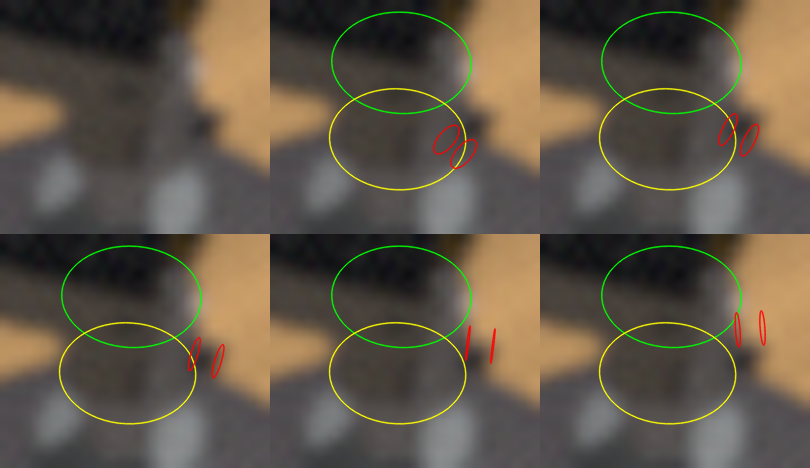

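>>> drive_tool(series=[0, 0, 0, 0, 0, 0, 0, 0, 0, 0, 0, 0, 0, 0, 0, 0, 0, 0, 0, 0, 0, 0, 0, 0, 0, 0, 0, 0, 0, 0, 0, 0, 0, 0, 0, 0, 0, 0, 0, 0, 0, 0, 0, 0, 0, 0, 0, 0, 0, 0, 0, 0, 0, 0, 0, 0])

```text
t: 24.27
tcp_pos: [0.5503, 0.025, 0.0754]
tool_rot: [[0.907, 0.422, -0.003], [0.422, -0.907, 0.003], [-0.001, -0.004, -1.0]]
force: [-2.5, 3.9, -0.7]
finger_gap: 0.0427
```

```bash
python3 - <<'E'
from h import *
from station import eyes,status
togo(status.get_obs(),[.5486,.0233,.0745],25)
s=eyes.capture("scene");t=eyes.capture("top");np.savez("scene18.npz",**s);np.savez("top18.npz",**t)
cv2.imwrite("pics/f18.png",s["frame"][:,:,::-1])
E
python3 scr.py 18 .549 .0235 .1065 12 17 22 27 32
```

```text
t 24.27 tcp [0.5503 0.025  0.0754] psi 24.97 tilt [-0.0012 -0.0035] gap 0.0427 F [-2.53  3.88 -0.73] M [0.907 0.458 0.025]
j [-1.010e+01  1.180e+01  1.011e+02  1.000e-01  6.720e+01  5.490e+01]
units [-0.0148  0.0056  0.0057] -0.0005
```

View pics/scr18.png

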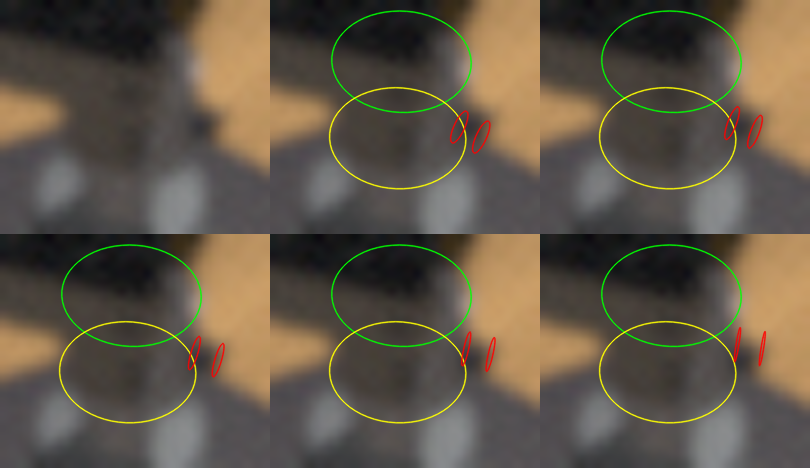

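View pics/f18.png

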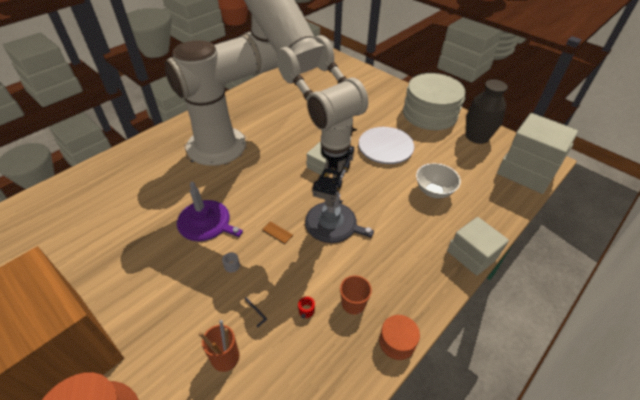

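```bash
python3 -c "
from station import job
print(job.sign_off())"
```

```text
the job is handed in; nothing more can be done
None
```

I put the collar with the set screw on the spindle and turned its screw over the tongue. I handed the job in with the collar still gripped, at about 24 s of the 64 s allowed. No verdict came back.

**Choosing the collar:** I took the grey ring at scene pixel (284, 286) because its dark screw showed in an enlarged crop. The plain ring, the red look-alike and the purple wheel were left alone.

**What I did:**
- **First grip:** it missed. The fingers shut above the ring, because the reported tool centre sits roughly 20–30 mm below where the finger tips really are. I went lower and gripped it, and the ring did not move during the miss.
- **Fitting:** the collar went down over the pilot and past the step. At the step there was a light sideways push of about 2 N, which a 1.5 mm shift removed. My first heading for the screw already matched the flat, so I never felt it drop in; it simply passed the step without resistance.
- **Turning:** I turned the collar 83° clockwise to bring the screw over the tongue.

**Last checks:**

| Check | Reading |
|---|---|
| Ring centre height | About 107 mm from the arm reading; the picture suggested up to 3 mm lower (allowed 95 to 115) |
| Screw direction | 17–22° in the image, tongue at 22.5° (allowed within 14°) |
| Finger gap | 43 mm, holding |
| Arm pose | Unchanged over the last 0.7 s |
| Sideways load on the wrist | About 5 N, from the screw tip bearing on the flat |

The top camera was blocked by the arm, so the screw direction rests on the scene camera and the tool angle. In the last scene picture the bystanders stand where they did at the start, judged by eye; the arm hid part of the view.

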